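# Swing the blow-down head aside and clip the heater cover on

## Robot

A 6-joint arm with a two-finger parallel gripper is mounted at the origin on the work surface. World frame = base frame: x ahead of the robot, y to its left, z up, the work surface at z = 0. Lengths are in m, angles in rad, forces in N, time in s.
With the tool pointing down it reaches from about 0.25 to 0.775 m from the base axis. Payload 4 kg.
Tool frame: the origin (TCP) lies between the finger pads; the fingertips stand 19 mm ahead of it and the grasp point (between the pads) is the TCP; z points along the fingers, y is the line along which they close (so a half turn about z gives the same grasp; the last joint's range is limited). The gripper opens to 94 mm and grips with 3 to 60 N. Pads are 16 mm wide; open, the fingers measure 119 mm over their backs; the gripper's body (75 mm by 177 mm) begins 78 mm behind the grasp point.
Start: joints at [1.207, 0.087, 1.371, -0, 1.684, -0.103], TCP at [0.142, 0.531, 0.201] pointing down, gripper open.
Joint ranges: [-3.1, 3.1], [-0.76, 2.03], [0.27, 2.55], [-1.08, 4.22], [0.17, 2.65], [-2.57, 2.57]. Speed limits (rad/s): [2.79, 2.79, 3.14, 3.14, 3.14, 3.14].

## Interface

Orientations are given as a rotation vector (axis times angle).
In Python, from workcell import sense, camera, hand_in gives the robot as it stands. The module is installed in compiled form; this text tells all that it offers.
- The arm moves only by the tool step_arm, never from a script. Its argument "deltas" is a list that holds one entry, the list of rows, each a list of 7 numbers: the shift along the tool's x, y, z in m, then the turn, a rotation vector about the tool's x, y, z in rad, then the opening, from -1 (shut) to 1 (fully open). In form: [[[dx, dy, dz, rx, ry, rz, grip], ...]]. A call has 1 to 12 rows; each row is the pose to reach, as a shift and turn from the pose commanded when the call began, along the tool's axes at that moment; what a row does not reach only later rows make up. A row lasts 1/10 s, in which the tool goes at most 50 mm and 8.59 degrees, less where a joint would pass 70% of its speed; a pose out of reach is approached as far as the arm can. A call with a gripper value outside its range is refused whole. The fingers move at their own pace and stop on an object; the grip force is fixed at half the most. Time passes only in rows, so rows that repeat a pose let the fingers close. It gives the time, the measured TCP pose, the force, the opening and the grip force at its end, in the units of the state.
- sense(): the state, without advancing time (a new reading comes with each control period).
- camera(name): name is "scene" or "side" or "wrist"; returns a dict with "img" (384x512x3 uint8, red, green, blue), "fx", "fy", "cx", "cy" (pixels), "k1" (the pictures are not rectified: a ray, as slopes to the right and down, at radius r is drawn at 1 + k1 r^2 times it, then the intrinsics apply), "T" (4x4, takes a point from camera to world coordinates). Camera axes: x right, y down, z forward; pixel columns grow to the right and rows downward; lengths in m; the calibration is good to about 2 mm. A picture is of the moment at which its call begins. There is no depth.
- hand_in(): hands the job in; it is judged then, once.
The state is a dict: "time_s": time; "q": joint angles; "qd": joint speeds; "joint_torque": joint torques, N m; "ee_pos": TCP position; "ee_rot": TCP orientation; "force": force on the tool from outside, world axes, zero at the start; "wrist_torque": the same for the moment, N m; "finger_gap": opening from 0.0 (shut) to 1.0 (fully open); "finger_force": force on a finger pad.
Only numpy, scipy, OpenCV 4.12 (cv2) and the standard library are available. Lean on these libraries where they do the work, as an engineer would, in place of code of your own. Each camera call takes 0.05 s, during which the arm holds its last target. There are 200 camera calls.

## Task

The samples are dried: push the needle head that hangs over the block heater round on its post, away from the vials, until it meets its stop at the side. Then set the blue cover gently over the vials on the heater's steel rim (do not drop it), press it straight down until both of its white clip arms have snapped under the rim, and finally press the green start button. Leave the bottle, the beaker and the spatula where they are.

Things in the scene. Friction and masses are not known exactly. Their poses are not given: they have to be found in the camera images.
- heater: Grey bench block heater, 240 (its x) x 190 (its y) x 90 mm high, fixed to the bench; origin under its middle at bench height, x points to its back, away from the panel with display and button. On its deck a steel rim surrounds an aluminium block with 12 open glass vials, whose tops stand 6 mm above the rim. A 12 mm post stands beside its back right corner.
- rim (a point): Centre of the heater's steel rim, at the height of the rim's top (120 mm above the bench), 35 mm behind the heater's middle; axes as the heater's. The rim's lip measures 120 mm along x and 100 mm along y outside, is 30 mm above the deck, 4 mm thick and overhangs 5 mm. The seated cover rests on it.
- post (a point): Point on the upright axis (125 mm along the heater's x, -120 mm along its y from its middle) of the post on which the needle head swings, at the height of the middle of the head (206 mm); the post's top is at 270 mm.
- head (a point): Middle of the needle head's aluminium chamber: a box 100 mm long (its x, along the arm, away from the post) x 84 mm wide (its y) x 26 mm high, 206 mm above the bench, 150 mm from the post's axis. A brass inlet stands 22 mm up from the middle of its top; thin needles hang from it to 138 mm above the bench.
- needle_head (a joint): Swing of the needle head about the post, rad. Near 0 (-0.15 to 0.2 at the start): over the vials, arm pointing from the post to the rim's centre. Grows counter-clockwise seen from above: the head goes towards the heater's front, then off its right side, to the stop at 1.6. Friction holds it where it is left (about 1.5 N at the chamber moves it).
- cover: Loose blue cover (240 g) with two clear panes and a black bar handle on top, white clip arms in the middle of its +y and -y sides. Origin under its middle at the bottom of the skirt (bench height at the start, upright); 140 (x) x 118 (y) mm over the flared skirt, 82 mm high with handle. Fits the rim either way round, its x along the heater's x; the flare guides it on from 4 mm off.
- seat (a point): Middle of the cover's seat plane, 24 mm above its origin; axes as the cover's. Coincides with point rim when the cover is fully down and clipped. Set down, the cover rests on its clip arms some 11 mm too high; about 10 to 20 N straight down on the middle of the handle snaps both under the lip.
- handle (a point): Middle of the top of the cover's handle bar, 82 mm above the cover's origin. The bar is 80 mm long (cover's y), 14 mm wide (x) and 14 mm high, with 16 mm free under it between its two feet.
- clip_left (a joint): Opening of the clip arm on the cover's +y side, rad: 0 closed (sprung), about 0.1 while it rides over the lip, 0 again when snapped under it.
- clip_right (a joint): The same for the arm on the cover's -y side.
- start_top (a point): Middle of the top of the round green start button (26 mm wide), which faces up on the heater's front panel, 108 mm above the bench, 80 mm in front of and 55 mm right of the heater's middle (x -80, y -55 mm in its frame).
- start (a joint): Travel of the start button, m: 0 up, 0.006 fully down; sprung, 5 N fully down.
- reagent: Bystander: amber bottle with blue cap, 70 mm wide, 140 mm high, origin under its middle.
- beaker: Bystander: empty glass beaker, 70 mm wide, 90 mm high, origin under its middle.
- spatula: Bystander: spatula 180 mm long lying on the bench along its x, origin under its middle.
Not all that is in view belongs to the job. What is meant by the cover is not orange, and is the larger of those in its own colour.

How it is judged:
On the way, in this order (a step that is already met when the one before it is completed fails the run):
1. the needle head has been swung aside to its stop (value of joint needle_head above 1.4 rad), for 0.1 s.
2. the cover is fully down on the rim with both clip arms snapped under it (z of seat in the frame of rim below 0.0035 m and distance between seat and rim below 0.008 m and angle between cover's own z axis and vertical below 0.05 rad and value of joint each of clip_left, clip_right below 0.04 rad), for 0.2 s.
3. the start button is pressed (value of joint start above 0.004 m), for 0.05 s.
At the end, for the whole second after the job is handed in: The needle head stands at its stop (swing above 1.4 rad); the cover is upright at rest on the rim, its seat within 8 mm of the rim's centre and less than 3.5 mm above it, both clip arms closed (below 0.04 rad) under the lip; the button is up again (all of step 2 and value of joint needle_head above 1.4 rad and value of joint start below 0.002 m and linear speed of cover below 0.02 m/s); the robot touches nothing.
It fails at once if the cover is dropped over the heater (falling free faster than 0.5 m/s) (horizontal distance between seat and rim below 0.08 m and linear speed of cover above 0.5 m/s and contact force between the fingers and cover below 0.05 N).
It fails at once if a bystander is moved by more than 40 mm or knocked over (distance of any of reagent, beaker, spatula from where it was at the start of the episode above 0.04 m or angle between any of reagent, beaker's own z axis and vertical above 0.5 rad).
It also fails if it takes over 72 s, if anything falls off the work surface, if the arm or the gripper's body presses on something with over 40 N, if the wrist force passes 120 N, or if a joint passes its speed limit or range.

## Working session

There is one attempt and no reset: what is moved stays moved. The work goes in short steps, Python scripts to look and compute and a tool call to move; the robot and the scene stay as the last step left them, time stands still between calls to the robot, and variables do not carry over. Pictures are saved under pics/ and viewed, at most 10 in all, crops included, and the job is handed in when it is done.

Besides the shell and the picture viewer there is one more tool, called after "Emit:" by a JSON object that holds its "name" and its "arguments". step_arm: Moves the arm, as the interface text tells. Its arguments: {"type":"object","properties":{"deltas":{"type":"array","items":{"type":"array","items":{"type":"array","items":{"type":"number"}}}}},"required":["deltas"]}

```bash
mkdir -p pics
cat > h.py <<'E'
import numpy as np, cv2
from workcell import sense, camera
from scipy.spatial.transform import Rotation as R
def ray(c,u,v):
    d=np.array([(u-c["cx"])/c["fx"],(v-c["cy"])/c["fy"]]); s=d.copy()
    for _ in range(20): s=d/(1+c["k1"]*(s@s))
    T=np.array(c["T"]); return T[:3,3],T[:3,:3]@np.array([s[0],s[1],1])
def onz(c,u,v,z):
    o,d=ray(c,u,v); return o+d*(z-o[2])/d[2]
def proj(c,p):
    T=np.array(c["T"]); q=T[:3,:3].T@(np.array(p)-T[:3,3]); s=q[:2]/q[2]; s=s*(1+c["k1"]*(s@s))
    return np.array([s[0]*c["fx"]+c["cx"],s[1]*c["fy"]+c["cy"]])
def tri(c1,p1,c2,p2):
    o1,d1=ray(c1,*p1);o2,d2=ray(c2,*p2)
    t=np.linalg.lstsq(np.c_[d1,-d2],o2-o1,rcond=None)[0]
    a,b=o1+d1*t[0],o2+d2*t[1]; return (a+b)/2,np.linalg.norm(a-b)
def save(c,n): cv2.imwrite("pics/"+n,c["img"][...,::-1])
def load(n):
    return np.load("pics/"+n+".npy",allow_pickle=True).item()
def shot(n,f):
    c=camera(n); np.save("pics/"+f+".npy",c,allow_pickle=True); save(c,f+".png"); return c
E
python3 -c "
from h import *
for n in ['scene','side','wrist']:
  c=shot(n,n+'0'); print(n,c['fx'],c['k1'],np.round(c['T'],3).tolist())
print(sense())"
```

```text
scene 368.69855054106927 -0.0396143777563081 [[-0.873, 0.301, -0.383, 0.975], [0.487, 0.576, -0.657, 0.755], [0.023, -0.76, -0.649, 0.878], [0.0, 0.0, 0.0, 1.0]]
side 478.9972842002927 -0.20257711888239632 [[-0.878, -0.323, 0.352, -0.017], [-0.478, 0.579, -0.66, 1.052], [0.009, -0.748, -0.663, 1.161], [0.0, 0.0, 0.0, 1.0]]
wrist 273.36763263305846 -0.06320032019015141 [[0.258, 0.941, 0.221, 0.078], [0.966, -0.251, -0.06, 0.548], [-0.002, 0.229, -0.973, 0.383], [0.0, 0.0, 0.0, 1.0]]
{'time_s': 0.15, 'q': array([ 1.20694275e+00,  8.78197063e-02,  1.37184164e+00,  1.79433017e-05,
        1.68364043e+00, -1.03088002e-01]), 'qd': array([ 0.00154328, -0.00054192, -0.00471015, -0.00042881, -0.00150385,
        0.00114097]), 'joint_torque': array([ 1.13464710e-03, -3.40641546e+01, -3.02793467e+01,  7.17772613e-02,
        3.04796733e-02, -1.23441587e-04]), 'ee_pos': array([0.14164307, 0.53101424, 0.19968745]), 'ee_rot': array([-4.08393120e-01, -3.11451752e+00,  2.60502903e-03]), 'force': array([-0.68951217,  0.22046631,  0.1860426 ]), 'wrist_torque': array([ 0.00138112,  0.02222978, -0.02373961]), 'finger_force': 0.0, 'finger_gap': 0.9983598709474177}
```

View pics/scene0.png

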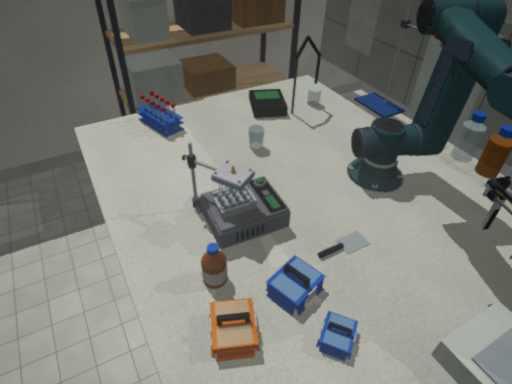

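View pics/side0.png

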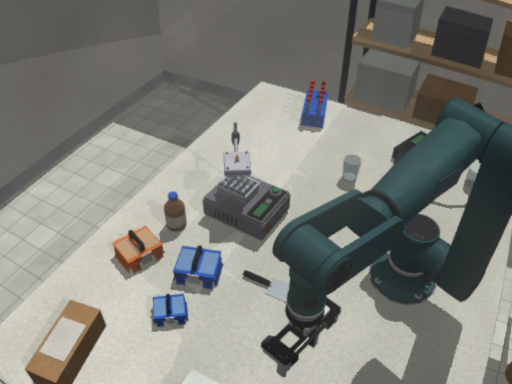

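Scene view: the blue covers are a large one at (296,284) and a small one at (338,335), with an orange one at (235,328). In the side view the same three are at (198,265), (170,308) and (138,248). The larger blue one fits the description. The heater is at about (245,210) in scene and (247,205) in side, with the needle head at (233,174) and (237,162). I'll confirm with one enlarged crop.

```bash
python3 -c "
from h import *
a=cv2.imread('pics/scene0.png')[140:350,175:365]; b=cv2.imread('pics/side0.png')[120:330,135:325]
f=lambda i:cv2.resize(i,(400,442),interpolation=cv2.INTER_CUBIC)
cv2.imwrite('pics/crop0.png',np.hstack([f(a),f(b)]))
for n in ['scene','side']:
  c=load(n+'0'); hsv=cv2.cvtColor(c['img'],cv2.COLOR_RGB2HSV)
  for nm,lo,hi in [('blue',(100,120,60),(125,255,255)),('green',(40,60,60),(85,255,255))]:
    m=cv2.inRange(hsv,lo,hi); k,l,s,ce=cv2.connectedComponentsWithStats(m)
    for i in range(1,k):
      if s[i,4]>15: print(n,nm,s[i],ce[i].round(1), onz(c,*ce[i],0.108 if nm=='green' else 0.03).round(3))
"
```

```text
scene blue [355  93  49  24 540] [378.8 104.8] [-0.384 -0.381  0.03 ]
scene blue [137 104  46  32 794] [160.  119.5] [ 0.62  -0.724  0.03 ]
scene blue [471 110  16  13 144] [478.7 116.2] [-0.752 -0.075  0.03 ]
scene blue [499 125  13  13 141] [505.7 130.8] [-0.747  0.071  0.03 ]
scene blue [207 243  12  11  99] [212.3 248.1] [0.719 0.074 0.03 ]
scene blue [287 256  10   9  30] [291.5 260. ] [0.535 0.223 0.03 ]
scene blue [267 266  58  48 893] [291.4 291.8] [0.594 0.313 0.03 ]
scene blue [317 312  40  48 584] [335.6 340.4] [0.576 0.48  0.03 ]
scene green [254  90  26  10 210] [266.5  94.5] [ 0.146 -0.587  0.108]
scene green [256 178   7   6  33] [259.1 180. ] [ 0.486 -0.058  0.108]
scene green [265 195  16  14 125] [272.2 201.3] [0.502 0.052 0.108]
side blue [307  91  13  25 171] [313.9 103.8] [ 0.636 -0.77   0.03 ]
side blue [319  92   9  25  97] [323.6 104.8] [ 0.594 -0.785  0.03 ]
side blue [303  99   4  15  34] [304.6 106.5] [ 0.663 -0.727  0.03 ]
side blue [169 192   8   6  40] [172.4 194.6] [0.832 0.062 0.03 ]
side blue [182 247  15   3  31] [189. 248.] [0.636 0.246 0.03 ]
side blue [174 249  48  39 590] [201.  271.2] [0.551 0.307 0.03 ]
side blue [153 294  34  33 362] [171.3 312.6] [0.542 0.476 0.03 ]
side blue [153 296  14   6  43] [160.1 297.9] [0.6  0.45 0.03]
side green [411 134  14  11  74] [417.7 138.9] [ 0.127 -0.614  0.108]
side green [272 187   7   5  29] [275. 189.] [ 0.488 -0.061  0.108]
side green [253 203  16  14 109] [260.2 209.5] [0.485 0.052 0.108]
```

View pics/crop0.png

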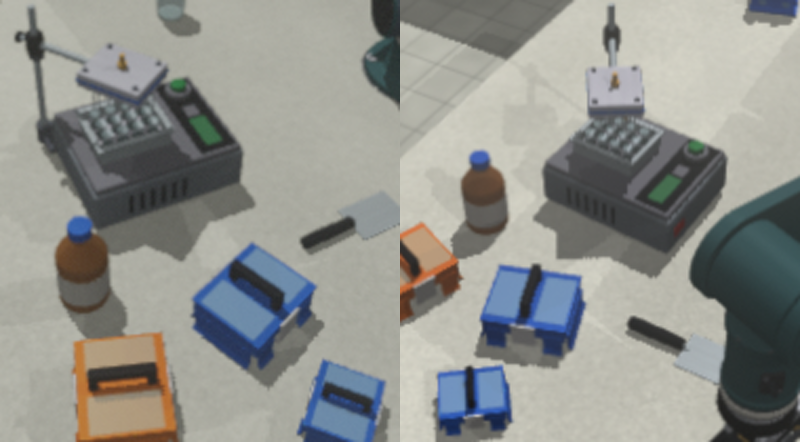

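The larger blue cover is confirmed: crop-left (253,290) and crop-right (530,305), clearly bigger than the small blue one. Next I'll triangulate the post top, the brass inlet, the button and the handle.

```bash
python3 -c "
from h import *
a,b=load('scene0'),load('side0'); s=2.105
S=lambda x,y:(175+x/s,140+y/s); D=lambda x,y:(135+(x-400)/s,120+y/s)
P={}
for n,p,q in [('posttop',S(33,12),D(612,8)),('brass',S(122,56),D(615,72)),('button',(259.1,180),(275,189)),
 ('handleA',S(236,266),D(537,268)),('handleB',S(279,300),D(526,312)),
 ('cornL',S(195,297),D(483,313)),('cornR',S(315,292),D(570,272)),('far',S(254,246),D(493,268)),('near',S(252,345),D(573,318)),('spat',S(305,243),D(632,322)),('bottle',S(78,225),D(480,157)),('decknear',S(240,152),D(668,236)),('deckLback',S(95,205),D(547,168))]:
  x,e=tri(a,p,b,q); P[n]=x; print(n,x.round(3),round(e,4))
v=(P['posttop']-P['button'])[:2]; print('yaw',np.arctan2(v[1],v[0])-np.arctan2(-65,205),np.linalg.norm(v),np.hypot(.205,.065))
"
```

```text
posttop [ 0.683 -0.136  0.261] 0.0051
brass [ 0.605 -0.01   0.241] 0.0061
button [ 0.487 -0.058  0.11 ] 0.0023
handleA [0.581 0.262 0.077] 0.0041
handleB [0.556 0.328 0.064] 0.0011
cornL [0.64  0.292 0.024] 0.0729
cornR [0.515 0.317 0.109] 0.0817
far [0.593 0.324 0.158] 0.0405
near [ 0.551  0.262 -0.065] 0.075
spat [0.438 0.235 0.01 ] 0.0031
bottle [0.75  0.155 0.137] 0.0011
decknear [0.454 0.086 0.06 ] 0.0144
deckLback [0.691 0.068 0.065] 0.0117
yaw -0.0750552984898854 0.21118526474472488 0.21505813167606566
```

```bash
cat >> h.py <<'E'
def plan(*wps):  # waypoints (x,y,z,toolY angle deg) -> deltas in present tool frame
    s=sense(); M=R.from_rotvec(s["ee_rot"]).as_matrix()
    ya=np.degrees(np.arctan2(M[1,1],M[0,1])); print("now",s["ee_pos"].round(4),"ya",round(ya,1),"t",round(s["time_s"],2),"F",s["force"].round(1))
    for w in wps:
        a=np.radians(w[3]); G=np.array([[np.sin(a),np.cos(a),0],[-np.cos(a),np.sin(a),0],[0,0,-1]])
        print((M.T@(np.array(w[:3])-s["ee_pos"])).round(3).tolist(),R.from_matrix(M.T@G).as_rotvec().round(3).tolist())
E
python3 -c "
from h import *
plan((.4,.28,.3,45),(.665,.03,.3,20.7))"
```

```text
now [0.1416 0.531  0.1997] ya 75.1 t 0.15 F [-0.7  0.2  0.2]Traceback (most recent call last):
  File "<string>", line 3, in <module>
    plan((.4,.28,.3,45),(.665,.03,.3,20.7))
    ~~~~^^^^^^^^^^^^^^^^^^^^^^^^^^^^^^^^^^^
  File "h.py", line 27, in plan
    print((M.T@(np.array(w[:3])-s["ee_pos"])).round(3).tolist(),R.from_matrix(M.T@G).as_rotvec().round(3).tolist())
                                                                ~~~~~~~~~~~~~^^^^^^^
  File "scipy/spatial/transform/_rotation.pyx", line 1143, in scipy.spatial.transform._rotation.Rotation.from_matrix
ValueError: Non-positive determinant (left-handed or null coordinate frame) in rotation matrix 0: [[-8.65507094e-01 -5.00896628e-01 -1.93616353e-04]
 [-5.00896200e-01  8.65505698e-01  1.69821676e-03]
 [ 6.83054991e-04 -1.56680034e-03  9.99998539e-01]].
```

```bash
sed -i 's/\[\[np.sin(a),np.cos(a),0\],\[-np.cos(a),/[[-np.sin(a),np.cos(a),0],[np.cos(a),/' h.py
python3 -c "
from h import *
plan((.4,.28,.3,45),(.665,.03,.3,20.7))"
```

```text
now [0.1416 0.531  0.1997] ya 75.1 t 0.15 F [-0.7  0.2  0.2]
[-0.314, -0.176, -0.1] [-0.002, 0.0, 0.525]
[-0.635, -0.349, -0.1] [-0.002, 0.001, 0.949]
```

Emit:
{"name": "step_arm", "arguments": {"deltas": [[[0,0,-0.05,0,0,0,-1],[-0.04,-0.025,-0.09,0,0,0.1,-1],[-0.08,-0.045,-0.1,0,0,0.2,-1],[-0.12,-0.065,-0.1,0,0,0.3,-1],[-0.16,-0.088,-0.1,0,0,0.4,-1],[-0.2,-0.11,-0.1,0,0,0.5,-1],[-0.24,-0.132,-0.1,0,0,0.6,-1],[-0.28,-0.154,-0.1,0,0,0.7,-1],[-0.32,-0.176,-0.1,0,0,0.8,-1],[-0.36,-0.198,-0.1,0,0,0.9,-1],[-0.4,-0.22,-0.1,0,0,0.95,-1],[-0.44,-0.242,-0.1,0,0,0.95,-1]]]}}

```text
time_s: 1.35
ee_pos: [0.5055, 0.1826, 0.3003]
ee_rot: [-1.789, -2.582, 0.0]
force: [0.2, 1.4, -0.3]
finger_gap: 0.021
finger_force: 0.0
```

```bash
python3 -c "
from h import *
plan((.665,.03,.3,20.7),(.665,.03,.21,20.7))"
```

```text
now [0.5055 0.1826 0.3003] ya 20.6 t 1.35 F [ 0.2  1.4 -0.3]
[-0.199, 0.096, 0.0] [-0.0, -0.0, -0.002]
[-0.199, 0.096, 0.09] [-0.0, -0.0, -0.002]
```

Emit:
{"name": "step_arm", "arguments": {"deltas": [[[-0.04,0.02,0,0,0,0,-1],[-0.08,0.04,0,0,0,0,-1],[-0.12,0.06,0,0,0,0,-1],[-0.16,0.08,0,0,0,0,-1],[-0.195,0.108,0,0,0,0,-1],[-0.195,0.108,0.02,0,0,0,-1],[-0.195,0.108,0.05,0,0,0,-1],[-0.195,0.108,0.075,0,0,0,-1],[-0.195,0.108,0.089,0,0,0,-1],[-0.195,0.108,0.089,0,0,0,-1]]]}}

```text
time_s: 2.35
ee_pos: [0.673, 0.0397, 0.2081]
ee_rot: [-1.785, -2.579, 0.005]
force: [0.4, -0.4, -1.0]
finger_gap: 0.003
finger_force: 0.0
```

```bash
python3 -c "
from h import *
shot('side','side1'); a=cv2.imread('pics/side1.png')[60:260,130:330]
b=cv2.imread('pics/'+'side1.png') 
c=shot('scene','scene1'); b=cv2.imread('pics/scene1.png')[100:300,150:350]
f=lambda i:cv2.resize(i,(400,400),interpolation=cv2.INTER_CUBIC)
cv2.imwrite('pics/crop1.png',np.hstack([f(b),f(a)]))
post=np.array([.687,-.138])
w=[]
for th in [0,.15,.3,.45,.6,.75,.9,1.05,1.2,1.35,1.5,1.6]:
  g=np.radians(122.6)+th; e=np.array([np.cos(g),np.sin(g)]); n=np.array([-e[1],e[0]])
  w.append((*(post+.15*e-.054*n),.211,20.7))
plan(*w)"
```

```text
now [0.6745 0.0398 0.2124] ya 20.6 t 2.45 F [-0.4 -0.5  0.7]
[-0.013, -0.029, 0.001] [0.001, 0.0, -0.001]
[-0.011, -0.053, 0.001] [0.001, 0.0, -0.001]
[-0.014, -0.077, 0.001] [0.001, 0.0, -0.001]
[-0.019, -0.1, 0.001] [0.001, 0.0, -0.001]
[-0.028, -0.122, 0.001] [0.001, 0.0, -0.001]
[-0.04, -0.143, 0.001] [0.001, 0.0, -0.001]
[-0.056, -0.161, 0.001] [0.001, 0.0, -0.001]
[-0.073, -0.177, 0.001] [0.001, 0.0, -0.001]
[-0.093, -0.19, 0.001] [0.001, 0.0, -0.001]
[-0.115, -0.2, 0.001] [0.001, 0.0, -0.001]
[-0.138, -0.207, 0.001] [0.001, 0.0, -0.001]
[-0.154, -0.209, 0.001] [0.001, 0.0, -0.001]
```

View pics/crop1.png

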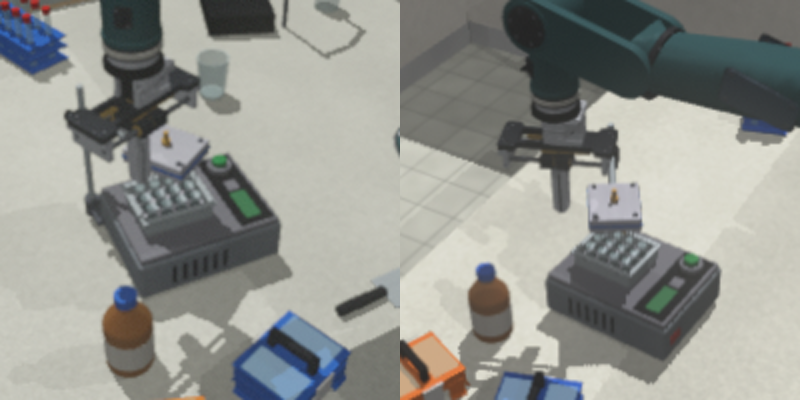

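The crops show the closed fingers just behind and left of the chamber, at its height (scene crop (140,155), side crop (560,190)). The way is clear, so I'll push round the arc.

Emit:
{"name": "step_arm", "arguments": {"deltas": [[[-0.013,-0.015,0.001,0,0,0,-1],[-0.013,-0.029,0.001,0,0,0,-1],[-0.012,-0.041,0.001,0,0,0,-1],[-0.011,-0.053,0.001,0,0,0,-1],[-0.012,-0.065,0.001,0,0,0,-1],[-0.014,-0.077,0.001,0,0,0,-1],[-0.016,-0.089,0.001,0,0,0,-1],[-0.019,-0.1,0.001,0,0,0,-1],[-0.023,-0.111,0.001,0,0,0,-1],[-0.028,-0.122,0.001,0,0,0,-1],[-0.034,-0.133,0.001,0,0,0,-1],[-0.04,-0.143,0.001,0,0,0,-1]]]}}

```text
time_s: 3.65
ee_pos: [0.5556, -0.0484, 0.2144]
ee_rot: [1.784, 2.579, 0.006]
force: [1.7, 0.6, 6.7]
finger_gap: 0.004
finger_force: 3.4
```

```bash
python3 -c "
from h import *
post=np.array([.687,-.138])
w=[]
for th in [.82,.9,1.05,1.2,1.35,1.5,1.55,1.6]:
  g=np.radians(122.6)+th; e=np.array([np.cos(g),np.sin(g)]); n=np.array([-e[1],e[0]])
  w.append((*(post+.15*e-.054*n),.211,20.7))
plan(*w)"
```

```text
now [ 0.5556 -0.0484  0.2144] ya 20.7 t 3.65 F [1.7 0.6 6.7]
[-0.007, -0.009, 0.003] [0.007, 0.003, -0.001]
[-0.015, -0.019, 0.003] [0.007, 0.003, -0.001]
[-0.033, -0.035, 0.003] [0.007, 0.003, -0.001]
[-0.053, -0.048, 0.003] [0.007, 0.003, -0.001]
[-0.074, -0.058, 0.003] [0.007, 0.003, -0.001]
[-0.097, -0.065, 0.003] [0.007, 0.003, -0.001]
[-0.105, -0.066, 0.003] [0.007, 0.003, -0.001]
[-0.113, -0.067, 0.003] [0.007, 0.003, -0.001]
```

```bash
python3 -c "
from h import *
shot('side','side2'); a=cv2.imread('pics/side2.png')[60:260,130:330]
c=shot('scene','scene2'); b=cv2.imread('pics/scene2.png')[100:300,150:350]
f=lambda i:cv2.resize(i,(400,400),interpolation=cv2.INTER_CUBIC)
cv2.imwrite('pics/crop2.png',np.hstack([f(b),f(a)])); print(sense()['force'])"
```

```text
[-1.96535122 -0.84204163  7.02404758]
```

View pics/crop2.png

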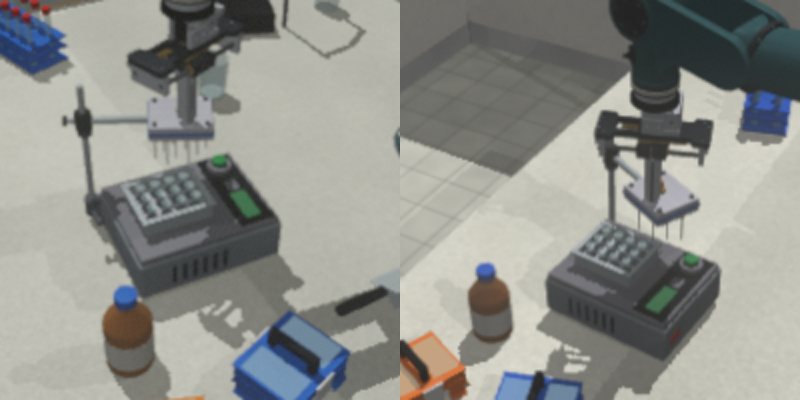

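```bash
python3 -c "
from h import *
a,b=load('scene2'),load('side2')
for z in [.195,.21,.23]:
  p=(.5556,-.0484,z); u=proj(a,p); v=proj(b,p); print(z,((u-[150,100])*2).round(),((v-[130,60])*2+[400,0]).round())
A=lambda x,y:(150+x/2,100+y/2); B=lambda x,y:(130+(x-400)/2,60+y/2)
for n,p,q in [('Lc',A(147,95),B(625,192)),('tip',A(187,121),B(655,207)),('brass',None,None),('near',A(214,134),B(660,215)),('pt',A(148,133),B(660,215))]:
  if p: x,e=tri(a,p,b,q); print(n,x.round(3),round(e,4))
"
```

```text
0.195 [184. 133.] [652. 209.]
0.21 [184. 125.] [652. 202.]
0.23 [184. 114.] [652. 192.]
Lc [ 0.602 -0.054  0.244] 0.0562
tip [ 0.548 -0.048  0.209] 0.0103
near [ 0.524 -0.013  0.212] 0.0115
pt [ 0.576 -0.127  0.136] 0.0235
```

```bash
python3 -c "
from h import *
a,b=load('scene2'),load('side2'); post=np.array([.687,-.138])
for th in [.65,.75,.85]:
  g=np.radians(122.6)+th; e=np.array([np.cos(g),np.sin(g)]); n=np.array([-e[1],e[0]])
  for nm,x,y,z in [('brass',.15,0,.241),('c1',.1,-.042,.219),('c2',.2,-.042,.219),('c3',.2,.042,.219),('c2lo',.2,-.042,.193),('c1lo',.1,-.042,.193)]:
    p=(*(post+x*e+y*n),z); print(th,nm,np.round(p,3),((proj(a,p)-[150,100])*2).round(),((proj(b,p)-[130,60])*2+[400,0]).round())
f=lambda i,s:cv2.resize(i,None,fx=s,fy=s,interpolation=cv2.INTER_CUBIC)
i=cv2.imread('pics/scene2.png')[135:185,205:275]; j=cv2.imread('pics/side2.png')[120:190,230:300]
cv2.imwrite('pics/crop2b.png',np.hstack([cv2.resize(i,(420,300),interpolation=2),cv2.resize(j,(300,300),interpolation=2)]))
"
```

```text
0.65 brass [ 0.546 -0.086  0.241] [178.  94.] [668. 176.]
0.65 c1 [ 0.608 -0.064  0.219] [148. 124.] [629. 183.]
0.65 c2 [ 0.514 -0.03   0.219] [214. 119.] [670. 212.]
0.65 c3 [ 0.485 -0.109  0.219] [205.  89.] [707. 191.]
0.65 c2lo [ 0.514 -0.03   0.193] [213. 133.] [669. 224.]
0.65 c1lo [ 0.608 -0.064  0.193] [149. 138.] [629. 196.]
0.75 brass [ 0.542 -0.101  0.241] [176.  89.] [675. 173.]
0.75 c1 [ 0.601 -0.072  0.219] [150. 120.] [635. 182.]
0.75 c2 [ 0.504 -0.047  0.219] [214. 111.] [680. 207.]
0.75 c3 [ 0.483 -0.129  0.219] [200.  82.] [714. 185.]
0.75 c2lo [ 0.504 -0.047  0.193] [213. 125.] [680. 220.]
0.75 c1lo [ 0.601 -0.072  0.193] [150. 134.] [635. 194.]
0.85 brass [ 0.539 -0.115  0.241] [173.  83.] [680. 169.]
0.85 c1 [ 0.595 -0.081  0.219] [151. 116.] [641. 180.]
0.85 c2 [ 0.496 -0.066  0.219] [212. 104.] [690. 203.]
0.85 c3 [ 0.483 -0.149  0.219] [194.  76.] [719. 179.]
0.85 c2lo [ 0.496 -0.066  0.193] [212. 117.] [689. 215.]
0.85 c1lo [ 0.595 -0.081  0.193] [151. 129.] [641. 193.]
```

View pics/crop2b.png

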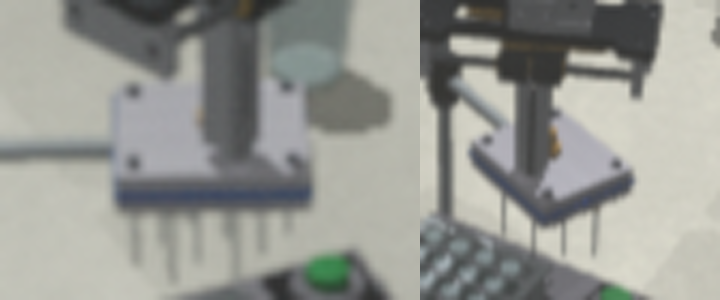

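```bash
python3 -c "
from h import *
a,b=load('scene2'),load('side2')
A=lambda x,y:(205+x/6,135+y/6); B=lambda x,y:(230+(x-420)*70/300,120+y*70/300)
for n,p,q in [('near',A(310,180),B(545,208)),('left',A(117,180),B(472,148)),('right',A(306,86),B(632,178)),('tip',A(230,158),B(532,178)),('tipR',A(255,152),B(550,172))]:
  x,e=tri(a,p,b,q); print(n,x.round(3),round(e,4))
print(sense()['q'].round(3), sense()['finger_gap'])
"
```

```text
near [ 0.525 -0.012  0.215] 0.0016
left [ 0.61  -0.055  0.214] 0.0024
right [ 0.486 -0.082  0.214] 0.004
tip [ 0.552 -0.044  0.214] 0.0032
tipR [ 0.539 -0.045  0.218] 0.0062
[-1.900e-01  9.600e-02  1.334e+00 -1.000e-03  1.706e+00 -5.490e-01] 0.0030207567773135055
```

```bash
python3 -c "
from h import *
a,b=load('scene1'),load('side1')
A=lambda x,y:(150+x/2,100+y/2); B=lambda x,y:(130+(x-400)/2,60+y/2)
x,e=tri(a,A(140,183),b,B(562,211)); print(x.round(3),e)
for z in [.193,.212]:
  p=(.6745,.0398,z); print(z,((proj(a,p)-[150,100])*2).round(),((proj(b,p)-[130,60])*2+[400,0]).round())
"
```

```text
[0.671 0.043 0.209] 0.0001352606310278194
0.193 [137. 191.] [562. 217.]
0.212 [137. 181.] [561. 208.]
```

The crop shows that the fingertips have ridden up onto the chamber's top plate beside the brass inlet. They sit about 15 mm higher than I assumed. The head is at about 0.53 rad. I'll lift, go back behind it and push lower.

```bash
python3 -c "
from h import *
plan((.556,-.048,.25,20.7),(.588,.01,.25,20.7),(.588,.01,.195,20.7))"
```

```text
now [ 0.5547 -0.0498  0.2143] ya 20.5 t 3.75 F [-2.  -0.8  7. ]
[0.001, 0.002, -0.036] [0.004, 0.004, -0.003]
[0.044, 0.052, -0.036] [0.004, 0.004, -0.003]
[0.044, 0.052, 0.019] [0.004, 0.004, -0.003]
```

Emit:
{"name": "step_arm", "arguments": {"deltas": [[[0,0,-0.02,0,0,0,-1],[0,0,-0.04,0,0,0,-1],[0.022,0.026,-0.04,0,0,0,-1],[0.046,0.054,-0.04,0,0,0,-1],[0.046,0.054,-0.04,0,0,0,-1],[0.046,0.054,-0.015,0,0,0,-1],[0.046,0.054,0.005,0,0,0,-1],[0.046,0.054,0.016,0,0,0,-1],[0.046,0.054,0.016,0,0,0,-1],[0.046,0.054,0.016,0,0,0,-1]]]}}

```text
time_s: 4.75
ee_pos: [0.5889, 0.0134, 0.1954]
ee_rot: [1.788, 2.582, 0.0]
force: [0.8, -0.3, 0.7]
finger_gap: 0.011
finger_force: 0.0
```

```bash
python3 -c "
from h import *
a,b=shot('scene','scene3'),shot('side','side3')
post=np.array([.684,-.137])
w=[]
for th in [.53,.65,.8,.95,1.1,1.25,1.4,1.5,1.6]:
  g=np.radians(122.6)+th; e=np.array([np.cos(g),np.sin(g)]); n=np.array([-e[1],e[0]])
  w.append((*(post+.15*e-.054*n),.195,20.7))
plan(*w)
p=sense()['ee_pos'];print(proj(a,p),proj(b,p))
i=cv2.imread('pics/scene3.png')[135:185,205:275]; j=cv2.imread('pics/side3.png')[120:190,230:300]
cv2.imwrite('pics/crop3.png',np.hstack([cv2.resize(i,(420,300),interpolation=2),cv2.resize(j,(300,300),interpolation=2)]))
"
```

```text
now [0.5895 0.0136 0.1963] ya 20.6 t 4.85 F [ 0.  -1.2 -0.2]
[-0.027, -0.026, 0.001] [0.002, 0.001, -0.002]
[-0.035, -0.043, 0.001] [0.002, 0.001, -0.002]
[-0.049, -0.063, 0.001] [0.002, 0.001, -0.002]
[-0.065, -0.08, 0.001] [0.002, 0.001, -0.002]
[-0.083, -0.096, 0.001] [0.002, 0.001, -0.002]
[-0.104, -0.108, 0.001] [0.002, 0.001, -0.002]
[-0.126, -0.117, 0.001] [0.002, 0.001, -0.002]
[-0.141, -0.121, 0.001] [0.002, 0.001, -0.002]
[-0.157, -0.123, 0.001] [0.002, 0.001, -0.002]
[241.31901211 180.65680906] [237.43872003 171.49527744]
```

View pics/crop3.png

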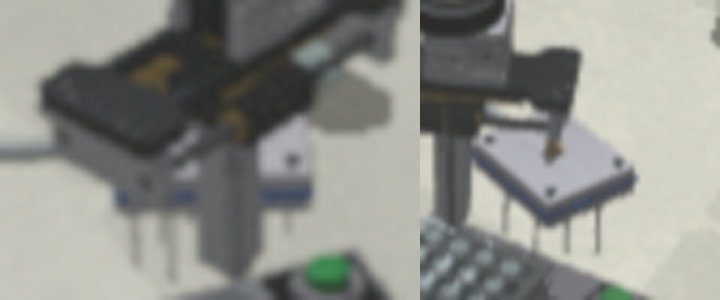

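The fingers now hang in front of the chamber's side, down past its lower edge (tip at crop (237,275)). I'll push on.

Emit:
{"name": "step_arm", "arguments": {"deltas": [[[-0.014,-0.013,0.001,0,0,0,-1],[-0.027,-0.026,0.001,0,0,0,-1],[-0.031,-0.035,0.001,0,0,0,-1],[-0.035,-0.043,0.001,0,0,0,-1],[-0.042,-0.053,0.001,0,0,0,-1],[-0.049,-0.063,0.001,0,0,0,-1],[-0.057,-0.072,0.001,0,0,0,-1],[-0.065,-0.08,0.001,0,0,0,-1],[-0.074,-0.088,0.001,0,0,0,-1],[-0.083,-0.096,0.001,0,0,0,-1],[-0.094,-0.102,0.001,0,0,0,-1],[-0.104,-0.108,0.001,0,0,0,-1]]]}}

```text
time_s: 6.05
ee_pos: [0.5242, -0.1225, 0.1934]
ee_rot: [-1.788, -2.583, -0.0]
force: [1.0, 1.9, -0.5]
finger_gap: 0.008
finger_force: 0.6
```

```bash
python3 -c "
from h import *
a,b=shot('scene','scene4'),shot('side','side4')
post=np.array([.684,-.137])
w=[]
for th in [1.25,1.4,1.5,1.6,1.65]:
  g=np.radians(122.6)+th; e=np.array([np.cos(g),np.sin(g)]); n=np.array([-e[1],e[0]])
  w.append((*(post+.15*e-.054*n),.195,20.7))
plan(*w)
"
```

```text
now [ 0.524  -0.1235  0.1933] ya 20.5 t 6.15 F [0.1 0.  0.7]
[0.001, 0.002, -0.002] [-0.001, 0.001, -0.004]
[-0.021, -0.007, -0.002] [-0.001, 0.001, -0.004]
[-0.036, -0.011, -0.002] [-0.001, 0.001, -0.004]
[-0.052, -0.013, -0.002] [-0.001, 0.001, -0.004]
[-0.06, -0.014, -0.002] [-0.001, 0.001, -0.004]
```

Emit:
{"name": "step_arm", "arguments": {"deltas": [[[-0.011,-0.004,0,0,0,0,-1],[-0.021,-0.007,0,0,0,0,-1],[-0.028,-0.009,0,0,0,0,-1],[-0.036,-0.011,0,0,0,0,-1],[-0.044,-0.012,0,0,0,0,-1],[-0.052,-0.013,0,0,0,0,-1],[-0.052,-0.013,0,0,0,0,-1]]]}}

```text
time_s: 6.85
ee_pos: [0.5313, -0.1761, 0.1934]
ee_rot: [1.789, 2.581, -0.0]
force: [-0.1, 0.4, 0.7]
finger_gap: 0.005
finger_force: 0.0
```

Emit:
{"name": "step_arm", "arguments": {"deltas": [[[-0.004,0,0,0,0,0,-1],[-0.008,0,0,0,0,0,-1],[-0.008,0,0,0,0,0,-1]]]}}

```text
time_s: 7.15
ee_pos: [0.5334, -0.182, 0.1936]
ee_rot: [-1.787, -2.583, -0.001]
force: [-2.1, 1.4, 0.9]
finger_gap: 0.004
finger_force: 1.1
```

Emit:
{"name": "step_arm", "arguments": {"deltas": [[[-0.004,0,0,0,0,0,-1],[-0.008,0,0,0,0,0,-1],[-0.008,0,0,0,0,0,-1]]]}}

```text
time_s: 7.45
ee_pos: [0.5336, -0.1825, 0.1937]
ee_rot: [-1.773, -2.576, -0.012]
force: [-9.2, 16.6, 5.5]
finger_gap: 0.007
finger_force: 9.7
```

Emit:
{"name": "step_arm", "arguments": {"deltas": [[[-0.003,0,0,0,0,0,-1],[-0.006,0,0,0,0,0,-1],[-0.006,0,0,0,0,0,-1]]]}}

```text
time_s: 7.75
ee_pos: [0.5336, -0.1827, 0.1937]
ee_rot: [-1.763, -2.571, -0.02]
force: [-15.6, 27.3, 11.0]
finger_gap: 0.003
finger_force: 16.1
```

```bash
python3 -c "
from h import *
a,b=shot('scene','scene5'),shot('side','side5')
i=cv2.imread('pics/scene5.png')[110:210,180:320]; j=cv2.imread('pics/side5.png')[90:190,200:300]
cv2.imwrite('pics/crop5.png',np.hstack([cv2.resize(i,(420,300),interpolation=2),cv2.resize(j,(300,300),interpolation=2)]))
"
```

```text
(no output)
```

View pics/crop5.png

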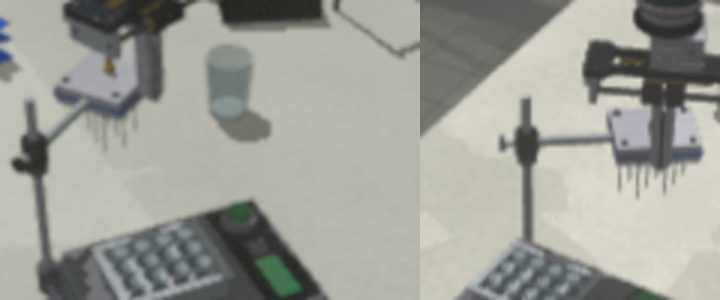

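The head stands at its stop off the heater's right side, and the force rose to 30 N. I'll back off, lift and go above the blue cover.

Emit:
{"name": "step_arm", "arguments": {"deltas": [[[0.02,0,0,0,0,0,-1],[0.05,0,0,0,0,0,-1],[0.05,0,-0.03,0,0,0,-1],[0.05,0,-0.075,0,0,0,-1],[0.05,0,-0.12,0,0,0,-1],[0.05,0,-0.12,0,0,0,-1]]]}}

```text
time_s: 8.45
ee_pos: [0.5233, -0.1495, 0.3221]
ee_rot: [1.778, 2.57, 0.005]
force: [0.4, -0.1, 0.7]
finger_gap: 0.003
finger_force: 0.0
```

```bash
python3 -c "
from h import *
plan((.568,.28,.31,20.7))"
```

```text
now [ 0.5233 -0.1495  0.3221] ya 20.6 t 8.45 F [ 0.4 -0.1  0.7]
[0.386, 0.193, 0.01] [0.012, 0.011, -0.001]
```

Emit:
{"name": "step_arm", "arguments": {"deltas": [[[0.04,0.02,0,0,0,0,-1],[0.08,0.04,0,0,0,0,-1],[0.12,0.06,0,0,0,0,-1],[0.16,0.08,0,0,0,0,-1],[0.2,0.1,0,0,0,0,-1],[0.24,0.12,0,0,0,0,-0.3],[0.28,0.14,0,0,0,0,0.2],[0.32,0.16,0,0,0,0,0.2],[0.355,0.18,0.01,0,0,0,0.2],[0.386,0.193,0.01,0,0,0,0.2],[0.386,0.193,0.01,0,0,0,0.2],[0.386,0.193,0.01,0,0,0,0.2]]]}}

```text
time_s: 9.65
ee_pos: [0.5656, 0.2812, 0.3027]
ee_rot: [1.786, 2.584, -0.001]
force: [0.5, -0.2, 1.1]
finger_gap: 0.567
finger_force: 0.0
```

```bash
python3 -c "
from h import *
plan((.568,.295,.31,20.7)); c=shot('wrist','w1'); cv2.imwrite('pics/w1b.png',c['img'][...,::-1])
print(sense()['finger_gap'])"
```

```text
now [0.5656 0.2812 0.3027] ya 20.7 t 9.65 F [ 0.5 -0.2  1.1]
[0.012, 0.007, -0.007] [-0.0, 0.001, -0.0]
0.586453310650175
```

View pics/w1.png

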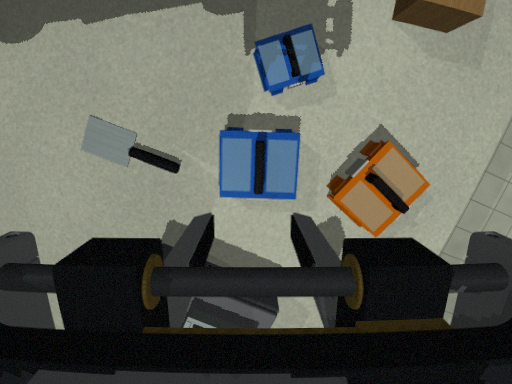

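Wrist view: the large blue cover is at the centre (260,165), with its handle running from (262,141) to (259,193). It is already nearly square to the fingers, which show at (205,235) and (303,235).

```bash
python3 -c "
from h import *
c=load('w1'); I=c['img']; hsv=cv2.cvtColor(I,cv2.COLOR_RGB2HSV)
sub=(slice(125,205),slice(210,310))
m=np.zeros(I.shape[:2],np.uint8); m[135:198,240:280]=(I[135:198,240:280].max(2)<60)*255
k,l,s,ce=cv2.connectedComponentsWithStats(m); i=1+np.argmax(s[1:,4]); print(s[i],ce[i])
p=np.argwhere(l==i)[:,::-1].astype(np.float32); r=cv2.minAreaRect(p); bx=cv2.boxPoints(r); print(r)
W=np.array([onz(c,*q,.082)[:2] for q in bx]); print('handle',W.round(4).tolist(),W.mean(0))
print('sides',[np.linalg.norm(W[i]-W[(i+1)%4]).round(4) for i in range(4)])
d=max([W[1]-W[0],W[2]-W[1]],key=np.linalg.norm); print('long dir',np.degrees(np.arctan2(d[1],d[0])))
b=np.zeros_like(m); b[sub]=cv2.inRange(hsv,(100,60,60),(125,255,255))[sub]
r=cv2.minAreaRect(np.argwhere(b)[:,::-1].astype(np.float32)); print('blue',r); W=np.array([onz(c,*q,.05)[:2] for q in cv2.boxPoints(r)]); print(W.round(3).tolist(),W.mean(0).round(4)); d=W[1]-W[0];print(np.degrees(np.arctan2(d[1],d[0])))
"
```

```text
[254 141  12  53 475] [259.14947368 166.68631579]
((259.3544006347656, 166.99392700195312), (9.616655349731445, 52.2463264465332), 2.38594388961792)
handle [[0.5785, 0.253], [0.5537, 0.3273], [0.567, 0.3318], [0.5924, 0.2576]] [0.57292437 0.29241703]
sides [np.float64(0.0783), np.float64(0.014), np.float64(0.0784), np.float64(0.0146)]
long dir 108.44666737723954
blue ((258.2223205566406, 162.7758026123047), (80.3773193359375, 70.34800720214844), 2.0454084873199463)
[[0.527, 0.219], [0.494, 0.327], [0.613, 0.367], [0.653, 0.261]] [0.5715 0.2936]
107.12709819966484
```

```bash
python3 -c "
from h import *
plan((.573,.2925,.12,18.4),(.573,.2925,.085,18.4))"
```

```text
now [0.5657 0.2803 0.3033] ya 20.6 t 9.7 F [ 0.2 -0.8 -0.1]
[0.009, 0.011, 0.183] [0.0, 0.001, 0.039]
[0.009, 0.011, 0.218] [0.0, 0.001, 0.039]
```

Emit:
{"name": "step_arm", "arguments": {"deltas": [[[0.009,0.011,0.03,0,0,0.039,0],[0.009,0.011,0.07,0,0,0.039,0],[0.009,0.011,0.11,0,0,0.039,0],[0.009,0.011,0.15,0,0,0.039,0],[0.009,0.011,0.18,0,0,0.039,0],[0.009,0.011,0.2,0,0,0.039,0],[0.009,0.011,0.21,0,0,0.039,0],[0.009,0.011,0.21,0,0,0.039,0],[0.009,0.011,0.21,0,0,0.039,0]]]}}

```text
time_s: 10.6
ee_pos: [0.5736, 0.2927, 0.0953]
ee_rot: [1.838, 2.546, 0.004]
force: [-0.1, -0.7, 0.8]
finger_gap: 0.495
finger_force: 0.0
```

```bash
python3 -c "
from h import *
plan((.573,.2925,.078,18.4)); print(sense()['finger_gap'])
a,b=shot('scene','scene6'),shot('side','side6')
i=cv2.imread('pics/scene6.png')[230:330,240:350]; j=cv2.imread('pics/side6.png')[210:310,140:250]
cv2.imwrite('pics/crop6.png',np.hstack([cv2.resize(i,(400,364),interpolation=2),cv2.resize(j,(400,364),interpolation=2)]))
"
```

```text
now [0.5736 0.2927 0.0953] ya 18.3 t 10.6 F [-0.1 -0.7  0.8]
[0.0, -0.001, 0.017] [0.003, -0.0, -0.001]
0.4951492744160064
```

Emit:
{"name": "step_arm", "arguments": {"deltas": [[[0,0,0.006,0,0,0,0],[0,0,0.012,0,0,0,0],[0,0,0.017,0,0,0,0],[0,0,0.017,0,0,0,0],[0,0,0.017,0,0,0,0]]]}}

```text
time_s: 11.2
ee_pos: [0.5723, 0.293, 0.0761]
ee_rot: [-1.837, -2.548, 0.001]
force: [0.3, -0.1, -0.8]
finger_gap: 0.501
finger_force: 0.0
```

Emit:
{"name": "step_arm", "arguments": {"deltas": [[[0,0,0.003,0,0,0,0],[0,0,0.005,0,0,0,0],[0,0,0.005,0,0,0,0]]]}}

```text
time_s: 11.5
ee_pos: [0.5723, 0.293, 0.0711]
ee_rot: [-1.838, -2.548, 0.001]
force: [-0.2, 0.5, -0.1]
finger_gap: 0.504
finger_force: 0.0
```

Emit:
{"name": "step_arm", "arguments": {"deltas": [[[0,0,0.003,0,0,0,0],[0,0,0.005,0,0,0,0],[0,0,0.005,0,0,0,0]]]}}

```text
time_s: 11.8
ee_pos: [0.5722, 0.293, 0.066]
ee_rot: [-1.838, -2.547, 0.001]
force: [-0.5, -0.7, -0.4]
finger_gap: 0.505
finger_force: 0.0
```

```bash
python3 -c "
from h import *
plan((.573,.2925,.078,18.4))
a,b=shot('scene','scene7'),shot('side','side7')
i=cv2.imread('pics/scene7.png')[220:320,240:350]; j=cv2.imread('pics/side7.png')[210:310,140:250]
cv2.imwrite('pics/crop7.png',np.hstack([cv2.resize(i,(400,364),interpolation=2),cv2.resize(j,(400,364),interpolation=2)]))
"
```

```text
now [0.5722 0.293  0.066 ] ya 18.4 t 11.8 F [-0.5 -0.7 -0.4]
[-0.001, 0.001, -0.012] [-0.001, -0.0, -0.0]
```

View pics/crop7.png

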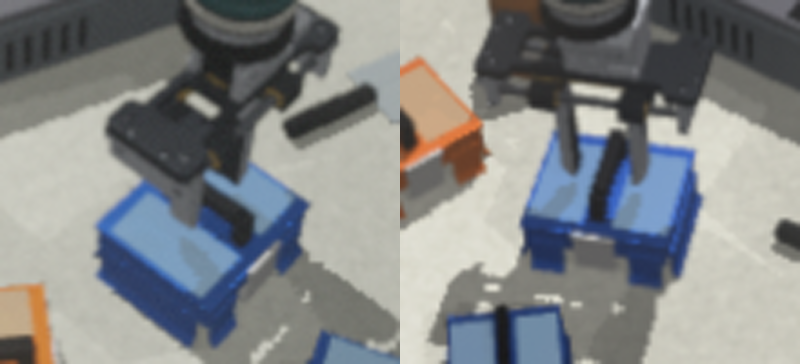

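The fingers straddle the handle bar (scene crop (183,220) and (243,165)), with the tips still a little above the panes and no contact. So the true tip height is about 10–15 mm above nominal. I'll feel downward.

Emit:
{"name": "step_arm", "arguments": {"deltas": [[[0,0,0.002,0,0,0,0],[0,0,0.004,0,0,0,0],[0,0,0.004,0,0,0,0]]]}}

```text
time_s: 12.2
ee_pos: [0.5723, 0.293, 0.0621]
ee_rot: [-1.838, -2.548, 0.001]
force: [-0.7, -0.1, 0.4]
finger_gap: 0.499
finger_force: 0.0
```

Emit:
{"name": "step_arm", "arguments": {"deltas": [[[0,0,0.002,0,0,0,0],[0,0,0.004,0,0,0,0],[0,0,0.004,0,0,0,0]]]}}

```text
time_s: 12.5
ee_pos: [0.5723, 0.293, 0.0581]
ee_rot: [-1.838, -2.548, 0.001]
force: [0.2, 0.9, 0.1]
finger_gap: 0.496
finger_force: 0.0
```

```bash
python3 -c "
from h import *
a,b=load('scene7'),load('side7')
A=lambda x,y:(240+x*.275,220+y*.2747); B=lambda x,y:(140+(x-400)*.275,210+y*.2747)
for n,p,q in [('f+x',A(183,225),B(570,175)),('f-x',A(241,183),B(638,185)),('h',A(243,242),B(597,220))]:
  x,e=tri(a,p,b,q); print(n,x.round(3),round(e,4))
"
```

```text
f+x [0.597 0.308 0.068] 0.0036
f-x [0.54  0.296 0.072] 0.0027
h [0.559 0.33  0.052] 0.0013
```

Emit:
{"name": "step_arm", "arguments": {"deltas": [[[0,0,0.003,0,0,0,0],[0,0,0.003,0,0,0,0],[0,0,0.003,0,0,0,-1],[0,0,0.003,0,0,0,-1],[0,0,0.003,0,0,0,-1],[0,0,0.003,0,0,0,-1],[0,0,0.003,0,0,0,-1],[0,0,0.003,0,0,0,-1]]]}}

```text
time_s: 13.3
ee_pos: [0.5725, 0.2931, 0.0557]
ee_rot: [-1.838, -2.548, -0.0]
force: [-0.7, -0.3, 0.1]
finger_gap: 0.148
finger_force: 30.0
```

Emit:
{"name": "step_arm", "arguments": {"deltas": [[[0,0,-0.005,0,0,0,-1],[0,0,-0.015,0,0,0,-1],[0,0,-0.03,0,0,0,-1],[0,0,-0.055,0,0,0,-1],[0,0,-0.09,0,0,0,-1],[0,0,-0.13,0,0,0,-1],[0,0,-0.17,0,0,0,-1],[0,0,-0.2,0,0,0,-1],[0,0,-0.2,0,0,0,-1]]]}}

```text
time_s: 14.2
ee_pos: [0.5747, 0.294, 0.264]
ee_rot: [1.834, 2.542, 0.019]
force: [0.8, 0.3, -1.0]
finger_gap: 0.146
finger_force: 30.0
```

```bash
python3 -c "
from h import *
a,b,c=shot('scene','scene8'),shot('side','side8'),shot('wrist','w8')
plan((.606,-.012,.26,-4.3)); print(sense()['finger_force'])
# handle / cover in wrist + blue in scene
for n,c,box in [('scene',a,(170,150,340,330)),('side',b,(150,120,300,300))]:
  hsv=cv2.cvtColor(c['img'],cv2.COLOR_RGB2HSV); m=cv2.inRange(hsv,(100,90,60),(125,255,255)); k,l,s,ce=cv2.connectedComponentsWithStats(m)
  for i in range(1,k):
    if s[i,4]>200: print(n,s[i],ce[i].round(1))
"
```

```text
now [0.572  0.2928 0.254 ] ya 18.4 t 14.35 F [-0.4 -0.3 -3.2]
[-0.3, -0.064, -0.006] [-0.002, 0.001, 0.396]
29.99269187450409
scene [367 100  37  18 370] [384.7 108.5]
scene [136 103  47  34 885] [160.  119.3]
scene [ 269  212   68   54 1531] [297.  239.8]
scene [317 311  40  50 652] [335.7 340.7]
side [ 165  192   56   50 1403] [193.5 217.7]
side [153 294  35  33 460] [170.3 311.3]
```

```bash
cat > rim.py <<'E'
from h import *
import sys
H=np.array([.571,-.009]); yaw=-.075
def hw(x,y,z): c,s=np.cos(yaw),np.sin(yaw); return np.array([H[0]+c*x-s*y,H[1]+s*x+c*y,z])
def rim(c,thr):
    q=np.array([proj(c,hw(35+sx*75,0,.12)*0+hw(.035+sx*.06,sy*.05,.12)) for sx,sy in [(1,1),(1,-1),(-1,-1),(-1,1)]])
    m=np.zeros(c['img'].shape[:2],np.uint8); mid=q.mean(0); cv2.fillConvexPoly(m,np.int32(mid+(q-mid)*1.25),255)
    g=cv2.cvtColor(c['img'],cv2.COLOR_RGB2GRAY); b=((g>thr)&(m>0)).astype(np.uint8)*255
    b=cv2.morphologyEx(b,cv2.MORPH_CLOSE,np.ones((3,3)))
    k,l,s,ce=cv2.connectedComponentsWithStats(b); i=1+np.argmax(s[1:,4])
    p=np.argwhere(l==i)[:,::-1].astype(np.float32); W=np.float32([onz(c,*x,.12)[:2] for x in p])
    r=cv2.minAreaRect(W); return q.round(0).tolist(),s[i],r
if __name__=='__main__':
  for f in ['scene4','scene5','scene8','side5','side8','scene7']:
    for t in (110,130,150): 
      q,s,r=rim(load(f),t); print(f,t,q if t==110 else '',s[4],np.round(r[0],4),np.round(r[1],4),round(r[2],1))
E
python3 rim.py
```

```text
scene4 110 [[220.0, 213.0], [209.0, 192.0], [244.0, 182.0], [257.0, 202.0]] 911 [ 0.604  -0.0159] [0.1295 0.1541] 85.9
scene4 130  463 [ 0.6029 -0.0207] [0.1198 0.1526] 85.9
scene4 150  286 [ 0.6028 -0.0223] [0.1166 0.1526] 85.9
scene5 110 [[220.0, 213.0], [209.0, 192.0], [244.0, 182.0], [257.0, 202.0]] 836 [ 0.604  -0.0159] [0.1295 0.1541] 85.9
scene5 130  444 [ 0.6029 -0.0207] [0.1198 0.1526] 85.9
scene5 150  257 [ 0.6028 -0.0223] [0.1166 0.1526] 85.9
scene8 110 [[220.0, 213.0], [209.0, 192.0], [244.0, 182.0], [257.0, 202.0]] 1131 [ 0.604  -0.0158] [0.1298 0.1538] 85.8
scene8 130  723 [ 0.6029 -0.0207] [0.1198 0.1526] 85.9
scene8 150  351 [ 0.6028 -0.0226] [0.1158 0.1526] 85.9
side5 110 [[214.0, 185.0], [231.0, 170.0], [260.0, 182.0], [244.0, 198.0]] 729 [ 0.6098 -0.0138] [0.1275 0.1501] 85.7
side5 130  490 [ 0.6098 -0.0143] [0.1266 0.1501] 85.7
side5 150  225 [ 0.627  -0.0178] [0.127  0.1186] 88.6
side8 110 [[214.0, 185.0], [231.0, 170.0], [260.0, 182.0], [244.0, 198.0]] 724 [ 0.6085 -0.0199] [0.1151 0.1489] 85.9
side8 130  434 [ 0.6087 -0.0208] [0.1134 0.1489] 85.6
side8 150  132 [ 0.594  -0.0346] [0.0964 0.1086] 77.1
scene7 110 [[220.0, 213.0], [209.0, 192.0], [244.0, 182.0], [257.0, 202.0]] 1146 [ 0.604  -0.0158] [0.1298 0.1538] 85.8
scene7 130  756 [ 0.6029 -0.0207] [0.1198 0.1526] 85.9
scene7 150  472 [ 0.6028 -0.0223] [0.1166 0.1526] 85.9
```

```bash
python3 -c "
from h import *
from rim import hw
plan((.572,.293,.36,18.4),(.60,-.13,.36,-4.3))
c=load('w8'); s=sense(); M=np.eye(4); M[:3,:3]=R.from_rotvec(s['ee_rot']).as_matrix(); M[:3,3]=s['ee_pos']
E=np.linalg.inv(M)@np.array(c['T'])
for y,z in [(-.13,.36),(-.1,.34),(-.1,.38),(-.16,.36)]:
  a=np.radians(-4.3); G=np.eye(4); G[:3,:3]=[[-np.sin(a),np.cos(a),0],[np.cos(a),np.sin(a),0],[0,0,-1]]; G[:3,3]=[.6,y,z]
  d=dict(c); d['T']=G@E
  print(y,z,[proj(d,hw(.035+sx*.06,sy*.05,.12)).round().tolist() for sx,sy in [(1,1),(1,-1),(-1,-1),(-1,1)]], 'cover', [proj(d,(G@np.array([.059,sy*.07,.03 ,1]))[:3]).round().tolist() for sy in (1,-1)])
"
```

```text
now [0.572  0.2928 0.254 ] ya 18.4 t 14.35 F [-0.4 -0.3 -3.2]
[0.0, -0.0, -0.106] [-0.002, 0.0, -0.0]
[-0.41, -0.107, -0.106] [-0.002, 0.001, 0.396]
-0.13 0.36 [[290.0, 57.0], [288.0, 126.0], [209.0, 126.0], [208.0, 57.0]] cover [[340.0, 137.0], [161.0, 137.0]]
-0.1 0.34 [[293.0, 75.0], [291.0, 147.0], [210.0, 147.0], [208.0, 75.0]] cover [[340.0, 137.0], [161.0, 137.0]]
-0.1 0.38 [[289.0, 80.0], [287.0, 145.0], [213.0, 145.0], [211.0, 80.0]] cover [[340.0, 137.0], [161.0, 137.0]]
-0.16 0.36 [[289.0, 35.0], [287.0, 106.0], [207.0, 106.0], [205.0, 35.0]] cover [[340.0, 137.0], [161.0, 137.0]]
```

Emit:
{"name": "step_arm", "arguments": {"deltas": [[[0,0,-0.03,0,0,0,-1],[0,0,-0.07,0,0,0,-1],[-0.03,-0.008,-0.1,0,0,0,-1],[-0.06,-0.016,-0.106,0,0,0.05,-1],[-0.1,-0.026,-0.106,0,0,0.1,-1],[-0.14,-0.036,-0.106,0,0,0.15,-1],[-0.18,-0.047,-0.106,0,0,0.2,-1],[-0.22,-0.057,-0.106,0,0,0.25,-1],[-0.26,-0.067,-0.106,0,0,0.3,-1],[-0.3,-0.078,-0.106,0,0,0.35,-1],[-0.34,-0.088,-0.106,0,0,0.396,-1],[-0.37,-0.096,-0.106,0,0,0.396,-1]]]}}

```text
time_s: 15.55
ee_pos: [0.5975, -0.0908, 0.3576]
ee_rot: [-2.302, -2.13, 0.006]
force: [1.3, 0.9, -3.9]
finger_gap: 0.147
finger_force: 30.0
```

Emit:
{"name": "step_arm", "arguments": {"deltas": [[[-0.02,0,0,0,0,0,-1],[-0.04,0,0,0,0,0,-1],[-0.05,0,0,0,0,0,-1],[-0.05,0,0,0,0,0,-1],[-0.05,0,0,0,0,0,-1]]]}}

```text
time_s: 16.05
ee_pos: [0.5943, -0.1375, 0.3603]
ee_rot: [-2.301, -2.136, 0.001]
force: [-0.9, 0.7, -3.4]
finger_gap: 0.145
finger_force: 30.0
```

```bash
python3 -c "
from h import *
from rim import hw
import sys
c=shot('wrist','w9'); plan((.606,-.012,.25,-4.3)); print(sense()['finger_gap'])
q=np.array([proj(c,hw(.035+sx*.06,sy*.05,.12)) for sx,sy in [(1,1),(1,-1),(-1,-1),(-1,1)]]); print(q.round(1).tolist())
g=cv2.cvtColor(c['img'],cv2.COLOR_RGB2GRAY); u0,v0=q.mean(0).astype(int)
print('row across',u0-70,g[v0,u0-70:u0+70:2].tolist()); print('col',v0-50,g[max(v0-50,0):v0+70:2,u0].tolist())
hsv=cv2.cvtColor(c['img'],cv2.COLOR_RGB2HSV)
m=cv2.inRange(hsv,(40,80,60),(85,255,255)); k,l,s,ce=cv2.connectedComponentsWithStats(m)
for i in range(1,k):
  if s[i,4]>20: print('green',s[i],ce[i].round(1),onz(c,*ce[i],.108).round(4))
"
```

```text
now [ 0.5944 -0.1371  0.3608] ya -4.2 t 16.1 F [ 0.2 -0.2 -3.6]
[0.126, 0.002, 0.111] [-0.001, -0.001, 0.001]
0.1439655705692414
[[295.3, 50.7], [293.4, 121.2], [214.0, 121.1], [212.3, 50.6]]
row across 183 [78, 77, 79, 51, 23, 22, 27, 22, 33, 51, 48, 50, 47, 50, 49, 51, 86, 86, 75, 63, 86, 110, 131, 123, 119, 101, 90, 91, 91, 111, 130, 115, 120, 116, 92, 93, 93, 99, 118, 116, 119, 128, 97, 91, 88, 86, 116, 111, 122, 137, 107, 81, 44, 85, 151, 153, 91, 91, 91, 95, 84, 102, 167, 170, 171, 173, 170, 175, 177, 172]
col 35 [54, 59, 58, 56, 60, 55, 58, 56, 56, 60, 96, 96, 83, 51, 45, 87, 90, 92, 89, 97, 90, 91, 92, 94, 95, 93, 92, 92, 92, 94, 87, 92, 88, 92, 89, 93, 89, 91, 91, 92, 89, 68, 85, 83, 75, 75, 95, 99, 101, 103, 99, 99, 100, 96, 78, 99, 94, 59, 39, 40]
green [171  46  19  42 696] [179.8  66.2] [0.4972 0.0282 0.108 ]
green [172 120  18  17 217] [180.2 128.3] [ 0.4867 -0.0633  0.108 ]
```

```bash
python3 -c "
from h import *
from rim import hw
c=load('w9'); g=cv2.cvtColor(c['img'],cv2.COLOR_RGB2GRAY).astype(int)
np.set_printoptions(linewidth=200)
print('cols v44..62'); 
for u in range(206,306,8): print(u,g[44:64,u])
print('rows left u206..224')
for v in range(56,126,8): print(v,g[v,204:226],g[v,282:304])
print('bottom v110..136')
for u in range(206,306,12): print(u,g[108:138,u])
"
```

```text
cols v44..62
206 [57 58 59 51 56 60 54 52 49 51 47 54 46 51 45 51 47 52 51 54]
214 [57 58 54 57 55 57 56 59 58 51 51 88 85 80 83 79 75 66 86 85]
222 [58 59 55 57 58 58 60 59 58 58 56 84 83 84 79 79 75 45 44 48]
230 [59 55 56 59 60 58 56 57 56 56 66 87 86 84 83 82 73 49 44 46]
238 [55 55 58 62 58 56 58 53 56 57 64 88 83 82 86 84 74 51 46 44]
246 [56 60 54 58 59 55 57 54 59 58 74 94 82 86 84 85 65 44 45 51]
254 [55 57 57 58 55 57 57 57 59 55 74 94 95 95 90 76 70 46 41 46]
262 [56 52 59 58 57 58 61 58 58 59 83 95 93 95 93 84 66 46 47 44]
270 [62 56 60 60 55 58 60 55 59 57 84 90 92 91 94 87 67 42 45 43]
278 [61 59 60 59 52 59 59 61 60 63 81 91 96 90 92 87 70 52 45 43]
286 [ 60  57  58  58  57  59  57  56  59  56 105  91  92  94  95  84  67  64  82  81]
294 [100 100  97  99  98  99  97  98  98 101 143 141 144 143 143 144 144 159 153 153]
302 [ 98  98 103  97  98 101 100  99  99  99  99 101  98  98 103 100 100  99  99 100]
rows left u206..224
56 [51 47 46 48 51 49 54 50 53 81 85 87 87 87 85 83 81 83 83 85 83 85] [ 92  90  92  94  92  92  91  89 107 152 152 154 144 101  97  99  99  98 101  
[... 1729 characters left out ...]
103]
242 [100 105  75  51  79  91  90  87  86  68  61  88  85  82  83  76  57  63  96  93  94  93  98 101  99  99  98 101 101 101]
254 [ 93  92  90  92  91  91  87  85  87  66  62  84  82  81  81  77  67  94  95  93  98 100  99  99 103 100 102 102 101  98]
266 [89 71 53 74 91 90 90 87 86 68 69 87 82 80 81 80 47 49 51 53 53 50 49 54 68 95 94 97 92 97]
278 [103 100 102  89  36  79  89  88  87  58  72  83  82  84  86  82  79  95  96  95  93  94  83  83  95  95  98  98  96  99]
290 [140 149 147 149 151 148 153 150 152 150  96 132 131 132 136 130  87  94  95  93  92  92  96  95  92  87  49  51  51  44]
302 [50 48 48 50 52 49 49 52 51 51 52 51 50 51 48 51 49 49 51 48 50 47 49 51 49 52 49 44 48 54]
```

```bash
python3 -c "
from h import *
c=load('w9'); P=[(213,54.9),(294.8,54),(292.7,123.7),(214.5,124.6)]
for z in (.12,):
  W=np.array([onz(c,*p,z)[:2] for p in P]); print(W.round(4).tolist(),W.mean(0).round(4),[np.linalg.norm(W[i]-W[(i+1)%4]).round(4) for i in range(4)])
  for i,j in [(0,1),(3,2)]: d=W[j]-W[i]; print(np.degrees(np.arctan2(d[1],d[0])))
  for i,j in [(3,0),(2,1)]: d=W[j]-W[i]; print(np.degrees(np.arctan2(d[1],d[0]))-90)
print(np.round(c['T'],4))
a,b=load('scene8'),load('side8')
# held-cover handle position in scene8/side8 vs commanded; rim edges in scene/side profile
from rim import hw
np.set_printoptions(linewidth=200)
for n,c in (('scene',a),('side',b)):
  g=cv2.cvtColor(c['img'],cv2.COLOR_RGB2GRAY).astype(int)
  for ang,(dx,dy) in {'x':(1,0),'y':(0,1)}.items():
    o=[]
    for t in np.arange(-.08,.0801,.004):
      p=proj(c,hw(.035+t*dx,t*dy,.12)); o.append(int(cv2.getRectSubPix(c['img'][...,1],(1,1),tuple(map(float,p)))[0,0]))
    print(n,ang,o)
"
```

```text
[[0.5502, 0.0368], [0.6685, 0.0292], [0.6607, -0.0697], [0.5426, -0.0622]] [ 0.6055 -0.0165] [np.float64(0.1186), np.float64(0.0992), np.float64(0.1184), np.float64(0.0993)]
-3.6559126521085967
-3.6042638527491784
-4.393405440077274
-4.512920900199617
[[ 0.9972 -0.072  -0.0183  0.5994]
 [-0.0743 -0.9713 -0.226  -0.0725]
 [-0.0015  0.2268 -0.974   0.5442]
 [ 0.      0.      0.      1.    ]]
scene x [53, 70, 105, 122, 137, 160, 162, 129, 115, 145, 145, 118, 96, 101, 139, 158, 143, 116, 98, 107, 141, 158, 142, 115, 94, 111, 150, 161, 139, 114, 98, 108, 147, 170, 159, 114, 104, 118, 120, 116, 96]
scene y [201, 201, 201, 201, 200, 193, 174, 153, 156, 156, 140, 126, 126, 119, 107, 113, 135, 140, 136, 137, 141, 149, 154, 147, 142, 147, 150, 151, 148, 135, 144, 160, 149, 114, 88, 87, 86, 85, 78, 73, 71]
side x [94, 76, 76, 78, 92, 137, 153, 123, 92, 96, 127, 149, 136, 104, 90, 101, 135, 149, 130, 103, 86, 98, 134, 150, 135, 105, 88, 101, 130, 134, 119, 99, 107, 151, 174, 175, 136, 70, 61, 61, 61]
side y [211, 211, 211, 210, 194, 166, 139, 142, 154, 139, 120, 103, 102, 96, 94, 96, 89, 94, 93, 85, 86, 87, 85, 91, 93, 89, 85, 83, 77, 95, 130, 148, 125, 92, 82, 80, 81, 78, 72, 68, 67]
```

```bash
python3 -c "
from h import *
plan((.606,-.016,.36,-4.2),(.606,-.016,.2,-4.2))"
```

```text
now [ 0.5944 -0.1371  0.3608] ya -4.2 t 16.1 F [ 0.2 -0.2 -3.6]
[0.122, 0.003, 0.001] [-0.001, -0.001, -0.0]
[0.122, 0.003, 0.161] [-0.001, -0.001, -0.0]
```

Emit:
{"name": "step_arm", "arguments": {"deltas": [[[0.03,0.001,0,0,0,0,-1],[0.07,0.002,0,0,0,0,-1],[0.11,0.003,0,0,0,0,-1],[0.122,0.003,0,0,0,0,-1],[0.122,0.003,0.02,0,0,0,-1],[0.122,0.003,0.05,0,0,0,-1],[0.122,0.003,0.08,0,0,0,-1],[0.122,0.003,0.11,0,0,0,-1],[0.122,0.003,0.13,0,0,0,-1],[0.122,0.003,0.14,0,0,0,-1],[0.122,0.003,0.14,0,0,0,-1],[0.122,0.003,0.14,0,0,0,-1]]]}}

```text
time_s: 17.3
ee_pos: [0.6071, -0.0166, 0.2229]
ee_rot: [2.302, 2.136, 0.002]
force: [-0.2, 0.5, -2.3]
finger_gap: 0.148
finger_force: 30.0
```

```bash
python3 -c "
from h import *
plan((.606,-.016,.19,-4.2),(.606,-.016,.17,-4.2)); print(sense()['wrist_torque'])
a,b=shot('scene','scene9'),shot('side','side9')
for n,c,box in [('scene',a,0),('side',b,0)]:
  hsv=cv2.cvtColor(c['img'],cv2.COLOR_RGB2HSV); m=cv2.inRange(hsv,(100,90,60),(125,255,255)); k,l,s,ce=cv2.connectedComponentsWithStats(m)
  for i in range(1,k):
    if s[i,4]>200: print(n,s[i],ce[i].round(1))
"
```

```text
now [ 0.6071 -0.0166  0.2229] ya -4.3 t 17.3 F [-0.2  0.5 -2.3]
[0.001, -0.001, 0.033] [0.002, 0.0, -0.001]
[0.001, -0.001, 0.053] [0.002, 0.0, -0.001]
[-0.07520586  0.04925637 -0.01657096]
scene [453  34  25  64 258] [465.   61.6]
scene [355  93  45  24 570] [378.3 104.6]
scene [136 103  47  34 890] [160.  119.3]
scene [207 157  53  44 861] [230.9 180.9]
scene [316 311  42  50 778] [336.5 338.6]
side [301 106  24  21 356] [312.4 116.9]
side [214 147  48  40 859] [239.3 166.4]
side [153 294  35  33 835] [169.4 308.7]
```

Emit:
{"name": "step_arm", "arguments": {"deltas": [[[0.001,-0.001,0.01,0,0,0,-1],[0.001,-0.001,0.02,0,0,0,-1],[0.001,-0.001,0.03,0,0,0,-1],[0.001,-0.001,0.036,0,0,0,-1],[0.001,-0.001,0.042,0,0,0,-1],[0.001,-0.001,0.048,0,0,0,-1],[0.001,-0.001,0.05,0,0,0,-1],[0.001,-0.001,0.05,0,0,0,-1]]]}}

```text
time_s: 18.2
ee_pos: [0.6055, -0.0157, 0.1711]
ee_rot: [-2.303, -2.136, 0.001]
force: [-0.2, 0.1, -3.2]
finger_gap: 0.147
finger_force: 30.0
```

Emit:
{"name": "step_arm", "arguments": {"deltas": [[[0,0,0.002,0,0,0,-1],[0,0,0.004,0,0,0,-1],[0,0,0.004,0,0,0,-1]]]}}

```text
time_s: 18.5
ee_pos: [0.6058, -0.0155, 0.1676]
ee_rot: [-2.303, -2.137, -0.001]
force: [-0.6, 0.7, -3.1]
finger_gap: 0.144
finger_force: 30.0
```

Emit:
{"name": "step_arm", "arguments": {"deltas": [[[0,0,0.002,0,0,0,-1],[0,0,0.004,0,0,0,-1],[0,0,0.004,0,0,0,-1]]]}}

```text
time_s: 18.8
ee_pos: [0.6058, -0.0153, 0.1636]
ee_rot: [-2.303, -2.137, -0.001]
force: [-0.2, 1.4, -2.2]
finger_gap: 0.15
finger_force: 30.0
```

Emit:
{"name": "step_arm", "arguments": {"deltas": [[[0,0,0.002,0,0,0,-1],[0,0,0.004,0,0,0,-1],[0,0,0.004,0,0,0,-1]]]}}

```text
time_s: 19.1
ee_pos: [0.6061, -0.0156, 0.1605]
ee_rot: [2.302, 2.136, 0.002]
force: [-0.2, -0.2, 2.0]
finger_gap: 0.144
finger_force: 30.0
```

```bash
python3 -c "
from h import *
plan((.606,-.016,.16,-4.2)); print(sense()['wrist_torque'])"
```

```text
now [ 0.6061 -0.0156  0.1605] ya -4.3 t 19.1 F [-0.2 -0.2  2. ]
[-0.0, -0.0, 0.001] [0.002, -0.0, -0.002]
[0.31838081 0.05537595 0.05832462]
```

Contact came at about 0.161–0.162, which is the expected clip-arm rest height, with no side force. I'll press down.

Emit:
{"name": "step_arm", "arguments": {"deltas": [[[0,0,0.002,0,0,0,-1],[0,0,0.004,0,0,0,-1],[0,0,0.004,0,0,0,-1]]]}}

```text
time_s: 19.4
ee_pos: [0.6065, -0.0154, 0.1596]
ee_rot: [2.3, 2.135, 0.005]
force: [-3.5, 2.1, 10.6]
finger_gap: 0.148
finger_force: 30.0
```

Emit:
{"name": "step_arm", "arguments": {"deltas": [[[0,0,0.002,0,0,0,-1],[0,0,0.004,0,0,0,-1],[0,0,0.004,0,0,0,-1]]]}}

```text
time_s: 19.7
ee_pos: [0.607, -0.0155, 0.1594]
ee_rot: [2.298, 2.133, 0.009]
force: [-6.1, 1.1, 21.5]
finger_gap: 0.145
finger_force: 30.0
```

```bash
python3 -c "
from h import *
plan((.606,-.016,.1517,-4.2)); print(sense()['wrist_torque'])"
```

```text
now [ 0.607  -0.0155  0.1594] ya -4.3 t 19.7 F [-6.1  1.1 21.5]
[-0.001, -0.001, 0.008] [0.008, 0.0, -0.001]
[0.45102265 1.43081926 0.03883302]
```

Emit:
{"name": "step_arm", "arguments": {"deltas": [[[0,-0.001,0,0,0,0,-1],[0,-0.002,0,0,0,0,-1],[0,-0.002,0,0,0,0,-1]]]}}

```text
time_s: 20.0
ee_pos: [0.6065, -0.0155, 0.1594]
ee_rot: [2.296, 2.131, 0.013]
force: [-1.9, 2.3, 20.2]
finger_gap: 0.147
finger_force: 30.0
```

```bash
python3 -c "
from h import *
plan((.606,-.016,.1517,-4.2)); print(sense()['wrist_torque'])"
```

```text
now [ 0.6065 -0.0155  0.1594] ya -4.3 t 20.0 F [-1.9  2.3 20.2]
[-0.001, -0.001, 0.008] [0.012, 0.0, -0.001]
[0.35359042 0.70498384 0.08945868]
```

Emit:
{"name": "step_arm", "arguments": {"deltas": [[[0,0,0.001,0,0,0,-1],[0,0,0.002,0,0,0,-1],[0,0,0.002,0,0,0,-1]]]}}

```text
time_s: 20.3
ee_pos: [0.6067, -0.0156, 0.1593]
ee_rot: [2.295, 2.13, 0.014]
force: [-3.7, 1.7, 24.7]
finger_gap: 0.146
finger_force: 30.0
```

Emit:
{"name": "step_arm", "arguments": {"deltas": [[[0,0,0.001,0,0,0,-1],[0,0,0.002,0,0,0,-1],[0,0,0.002,0,0,0,-1]]]}}

```text
time_s: 20.6
ee_pos: [0.6068, -0.0175, 0.1548]
ee_rot: [2.295, 2.128, 0.009]
force: [-2.0, -2.4, 18.0]
finger_gap: 0.147
finger_force: 30.0
```

```bash
python3 -c "
from h import *
plan((.606,-.016,.1517,-4.2)); print(sense()['wrist_torque'])
a,b=shot('scene','scene10'),shot('side','side10')"
```

```text
now [ 0.6068 -0.0175  0.1548] ya -4.3 t 20.6 F [-2.  -2.4 18. ]
[0.001, -0.001, 0.003] [0.013, 0.004, -0.002]
[-0.32937266  0.36892893  0.06840299]
```

Emit:
{"name": "step_arm", "arguments": {"deltas": [[[0,0,0.002,0,0,0,-1],[0,0,0.004,0,0,0,-1],[0,0,0.004,0,0,0,-1]]]}}

```text
time_s: 21.0
ee_pos: [0.6069, -0.0175, 0.1548]
ee_rot: [2.294, 2.126, 0.012]
force: [-5.3, -2.6, 28.6]
finger_gap: 0.146
finger_force: 30.0
```

```bash
python3 -c "
from h import *
plan((.606,-.016,.1517,-4.2)); print(sense()['wrist_torque'])"
```

```text
now [ 0.6069 -0.0175  0.1548] ya -4.3 t 21.0 F [-5.3 -2.6 28.6]
[0.001, -0.001, 0.003] [0.015, 0.004, -0.002]
[-0.25756728  1.31701384  0.09266425]
```

One side seems to have snapped: it dropped 4.5 mm and the torque reversed. I'll unload, release and press on the handle top with closed fingers instead.

Emit:
{"name": "step_arm", "arguments": {"deltas": [[[0,0,-0.004,0,0,0,-1],[0,0,-0.008,0,0,0,-1],[0,0,-0.008,0,0,0,-0.4],[0,0,-0.008,0,0,0,-0.2],[0,0,-0.008,0,0,0,-0.2],[0,0,-0.02,0,0,0,-0.2],[0,0,-0.05,0,0,0,-0.2],[0,0,-0.07,0,0,0,-1],[0,0,-0.07,0,0,0,-1],[0,0,-0.07,0,0,0,-1],[0,0,-0.07,0,0,0,-1]]]}}

```text
time_s: 22.1
ee_pos: [0.6029, -0.0153, 0.2117]
ee_rot: [-2.301, -2.135, 0.003]
force: [0.1, 0.3, -0.5]
finger_gap: 0.097
finger_force: 0.0
```

```bash
python3 -c "
from h import *
plan((.606,-.016,.195,-4.2)); print(sense()['finger_gap'])
c=shot('wrist','w11'); a,b=shot('scene','scene11'),shot('side','side11')
I=c['img']; p=proj(c,(.606,-.016,.18)); print(p)
u,v=map(int,p); np.set_printoptions(linewidth=220)
hsv=cv2.cvtColor(I,cv2.COLOR_RGB2HSV)
m=cv2.inRange(hsv,(100,60,60),(125,255,255)); k,l,s,ce=cv2.connectedComponentsWithStats(m)
for i in range(1,k):
  if s[i,4]>100: print('blue',s[i],ce[i].round(1))
m=(I.max(2)<60).astype(np.uint8); k,l,s,ce=cv2.connectedComponentsWithStats(m)
for i in range(1,k):
  if s[i,4]>60: print('black',s[i],ce[i].round(1))
"
```

```text
now [ 0.6029 -0.0153  0.2117] ya -4.3 t 22.1 F [ 0.1  0.3 -0.5]
[-0.0, 0.003, 0.017] [-0.003, -0.0, -0.002]
0.09676981992779098
[256.01052815 210.13060201]
blue [385   0  41  21 638] [403.8   8.5]
blue [  184   132   145   122 11603] [256.6 184.2]
black [ 51   0  69  15 791] [81.6  5.5]
black [345   0  12  46 223] [349.3  23.9]
black [ 149  103  139   41 1388] [225.7 123.5]
black [286 103  25  13  80] [297.6 106.5]
black [    0   112   512   272 59615] [254.8 305.1]
black [485 234  18   8  62] [494.2 236.8]
```

Emit:
{"name": "step_arm", "arguments": {"deltas": [[[0,0.003,0.01,0,0,0,-1],[0,0.003,0.02,0,0,0,-1],[0,0.003,0.026,0,0,0,-1],[0,0.003,0.03,0,0,0,-1],[0,0.003,0.034,0,0,0,-1],[0,0.003,0.034,0,0,0,-1]]]}}

```text
time_s: 22.85
ee_pos: [0.6064, -0.0157, 0.179]
ee_rot: [-2.303, -2.136, 0.001]
force: [-0.3, 0.3, -0.2]
finger_gap: 0.009
finger_force: 0.0
```

Emit:
{"name": "step_arm", "arguments": {"deltas": [[[0,0,0.002,0,0,0,-1],[0,0,0.004,0,0,0,-1],[0,0,0.004,0,0,0,-1]]]}}

```text
time_s: 23.15
ee_pos: [0.6071, -0.0157, 0.1781]
ee_rot: [2.301, 2.135, 0.003]
force: [-1.8, 0.0, 5.5]
finger_gap: 0.004
finger_force: 2.8
```

Emit:
{"name": "step_arm", "arguments": {"deltas": [[[0,0,0.002,0,0,0,-1],[0,0,0.004,0,0,0,-1],[0,0,0.004,0,0,0,-1]]]}}

```text
time_s: 23.45
ee_pos: [0.6072, -0.0156, 0.1777]
ee_rot: [2.3, 2.134, 0.006]
force: [-4.7, 1.7, 15.5]
finger_gap: 0.007
finger_force: 7.6
```

Emit:
{"name": "step_arm", "arguments": {"deltas": [[[0,0,0.002,0,0,0,-1],[0,0,0.004,0,0,0,-1],[0,0,0.004,0,0,0,-1]]]}}

```text
time_s: 23.75
ee_pos: [0.6083, -0.0157, 0.1733]
ee_rot: [2.298, 2.133, 0.009]
force: [-3.1, 0.3, 12.3]
finger_gap: 0.006
finger_force: 6.9
```

```bash
python3 -c "
from h import *
plan((.606,-.016,.175,-4.2)); print(sense()['wrist_torque'])"
```

```text
now [ 0.6083 -0.0157  0.1733] ya -4.3 t 23.75 F [-3.1  0.3 12.3]
[-0.0, -0.002, -0.002] [0.008, 0.0, -0.001]
[ 0.05278374  0.54180898 -0.01114276]
```

It snapped again, dropping 4.4 mm to about the seated height. One firmer press will confirm the hard stop.

Emit:
{"name": "step_arm", "arguments": {"deltas": [[[0,0,0.002,0,0,0,-1],[0,0,0.004,0,0,0,-1],[0,0,0.006,0,0,0,-1],[0,0,0.006,0,0,0,-1]]]}}

```text
time_s: 24.15
ee_pos: [0.6084, -0.0158, 0.1732]
ee_rot: [2.296, 2.13, 0.013]
force: [-9.4, 0.7, 29.1]
finger_gap: 0.004
finger_force: 14.9
```

Emit:
{"name": "step_arm", "arguments": {"deltas": [[[0,0,-0.006,0,0,0,-1],[0,0,-0.012,0,0,0,-1],[0,0,-0.03,0,0,0,-1],[0,0,-0.06,0,0,0,-1],[0,0,-0.1,0,0,0,-1],[0,0,-0.1,0,0,0,-1]]]}}

```text
time_s: 24.75
ee_pos: [0.6089, -0.016, 0.2678]
ee_rot: [2.297, 2.131, 0.011]
force: [-0.7, -0.4, 1.1]
finger_gap: 0.006
finger_force: 0.0
```

```bash
python3 -c "
from h import *
plan((.487,-.061,.25,-4.2)); c=shot('wrist','w12'); a,b=shot('scene','scene12'),shot('side','side12')
# corners of cover top: quadrilateral of blue region, predicted at seated pose (top z=.096+.052)
a0=np.radians(-4.2); C=np.array([.6065,-.0165]); ex=np.array([np.cos(a0),np.sin(a0)]); ey=np.array([-ex[1],ex[0]])
np.set_printoptions(linewidth=200)
def ends(c):
  I=c['img']; hsv=cv2.cvtColor(I,cv2.COLOR_RGB2HSV); m=((hsv[...,2]<60)).astype(np.uint8)
  p=proj(c,(*C,.178)).astype(int); w=np.zeros_like(m); w[p[1]-28:p[1]+28,p[0]-28:p[0]+28]=m[p[1]-28:p[1]+28,p[0]-28:p[0]+28]
  k,l,s,ce=cv2.connectedComponentsWithStats(w); i=1+np.argmin(np.linalg.norm(ce[1:]-p,axis=1)+1000*(s[1:,4]<25)); return s[i],ce[i].round(1)
for n,c in (('wrist',c),('scene',a),('side',b)):
  print(n,ends(c),[proj(c,(*(C+t*ey),.178)).round(1).tolist() for t in (-.04,.04)])
"
```

```text
now [ 0.6089 -0.016   0.2678] ya -4.3 t 24.75 F [-0.7 -0.4  1.1]
[-0.054, -0.118, 0.017] [0.011, 0.0, -0.002]
wrist (array([234, 165,  37,  56, 836], dtype=int32), array([249.2, 195.4])) [[249.0, 230.4], [248.7, 154.9]]
scene (array([228, 177,  12,  21,  84], dtype=int32), array([233.5, 186.3])) [[226.7, 173.8], [236.8, 189.4]]
side (array([231, 167,  13,  16,  46], dtype=int32), array([236.4, 174.4])) [[244.3, 163.0], [230.7, 175.7]]
```

Emit:
{"name": "step_arm", "arguments": {"deltas": [[[0.025,-0.001,0.02,0,0,0,-1],[0.025,-0.001,0.05,0,0,0,-1],[0.025,-0.001,0.075,0,0,0,-1],[0.025,-0.001,0.085,0,0,0,-1],[0.025,-0.001,0.09,0,0,0,-1],[0.025,-0.001,0.095,0,0,0,-1],[0.025,-0.001,0.1,0,0,0,-1],[0.025,-0.001,0.1,0,0,0,-1]]]}}

```text
time_s: 25.7
ee_pos: [0.6047, 0.0098, 0.1731]
ee_rot: [2.302, 2.136, 0.002]
force: [-20.3, 1.5, 38.6]
finger_gap: 0.0
finger_force: 19.2
```

Emit:
{"name": "step_arm", "arguments": {"deltas": [[[0,0,-0.006,0,0,0,-1],[0,0,-0.015,0,0,0,-1],[-0.025,0,-0.02,0,0,0,-1],[-0.05,0,-0.015,0,0,0,-1],[-0.05,0,-0.008,0,0,0,-1],[-0.05,0,-0.003,0,0,0,-1],[-0.05,0,0,0,0,0,-1],[-0.05,0,0,0,0,0,-1]]]}}

```text
time_s: 26.5
ee_pos: [0.604, -0.0454, 0.1731]
ee_rot: [2.297, 2.124, -0.001]
force: [-14.3, -7.2, 35.7]
finger_gap: 0.003
finger_force: 18.0
```

Both handle ends stop hard at the same height (0.1731), so the cover is level and clipped. Next is the button.

Emit:
{"name": "step_arm", "arguments": {"deltas": [[[0,0,-0.01,0,0,0,-1],[0,0,-0.03,0,0,0,-1],[0,0,-0.06,0,0,0,-1],[0,0,-0.08,0,0,0,-1],[0,0,-0.08,0,0,0,-1]]]}}

```text
time_s: 27.0
ee_pos: [0.6051, -0.0407, 0.2436]
ee_rot: [2.301, 2.134, 0.004]
force: [0.8, 0.1, -0.5]
finger_gap: 0.004
finger_force: 0.0
```

```bash
python3 -c "
from h import *
plan((.487,-.062,.245,-4.2),(.487,-.062,.115,-4.2)); shot('scene','scene13')"
```

```text
now [ 0.6051 -0.0407  0.2436] ya -4.3 t 27.0 F [ 0.8  0.1 -0.5]
[-0.03, -0.116, -0.002] [0.004, 0.0, -0.002]
[-0.03, -0.117, 0.128] [0.004, 0.0, -0.002]
```

Emit:
{"name": "step_arm", "arguments": {"deltas": [[[-0.01,-0.04,0,0,0,0,-1],[-0.02,-0.08,0,0,0,0,-1],[-0.03,-0.116,0,0,0,0,-1],[-0.03,-0.116,0.03,0,0,0,-1],[-0.03,-0.117,0.07,0,0,0,-1],[-0.03,-0.117,0.1,0,0,0,-1],[-0.03,-0.117,0.12,0,0,0,-1],[-0.03,-0.117,0.128,0,0,0,-1],[-0.03,-0.117,0.128,0,0,0,-1],[-0.03,-0.117,0.128,0,0,0,-1]]]}}

```text
time_s: 28.05
ee_pos: [0.4851, -0.0618, 0.1137]
ee_rot: [-2.303, -2.137, -0.0]
force: [0.6, 0.1, 0.5]
finger_gap: 0.007
finger_force: 0.0
```

```bash
python3 -c "
from h import *
plan((.487,-.062,.105,-4.2))"
```

```text
now [ 0.4851 -0.0618  0.1137] ya -4.3 t 28.05 F [0.6 0.1 0.5]
[-0.0, 0.002, 0.009] [0.0, -0.0, -0.002]
```

Emit:
{"name": "step_arm", "arguments": {"deltas": [[[0,0.002,0.003,0,0,0,-1],[0,0.002,0.006,0,0,0,-1],[0,0.002,0.009,0,0,0,-1],[0,0.002,0.011,0,0,0,-1],[0,0.002,0.011,0,0,0,-1]]]}}

```text
time_s: 28.55
ee_pos: [0.4877, -0.0621, 0.1034]
ee_rot: [2.302, 2.135, 0.002]
force: [1.0, 0.5, 3.6]
finger_gap: 0.001
finger_force: 1.8
```

Emit:
{"name": "step_arm", "arguments": {"deltas": [[[0,0,0.002,0,0,0,-1],[0,0,0.004,0,0,0,-1],[0,0,0.004,0,0,0,-1]]]}}

```text
time_s: 28.85
ee_pos: [0.4878, -0.0621, 0.1012]
ee_rot: [2.301, 2.135, 0.003]
force: [-1.7, 0.3, 11.6]
finger_gap: 0.005
finger_force: 5.9
```

Emit:
{"name": "step_arm", "arguments": {"deltas": [[[0,0,0.002,0,0,0,-1],[0,0,0.004,0,0,0,-1],[0,0,0.004,0,0,0,-1]]]}}

```text
time_s: 29.15
ee_pos: [0.488, -0.0621, 0.1009]
ee_rot: [2.3, 2.134, 0.004]
force: [-8.4, 1.9, 26.4]
finger_gap: 0.002
finger_force: 13.1
```

The button is at its hard stop (26 N, past its 5 N spring). I'll retreat and check the end state.

Emit:
{"name": "step_arm", "arguments": {"deltas": [[[0,0,-0.01,0,0,0,-1],[0,0,-0.04,0,0,0,-1],[0,0,-0.08,0,0,0,-1],[0,0,-0.12,0,0,0,-1],[0,0,-0.16,0,0,0,-1],[0,-0.04,-0.2,0,0,0,-1],[0,-0.08,-0.2,0,0,0,-1],[0,-0.12,-0.2,0,0,0,-1],[0,-0.12,-0.2,0,0,0,-1],[0,-0.12,-0.2,0,0,0,-1]]]}}

```text
time_s: 30.15
ee_pos: [0.3668, -0.0528, 0.2942]
ee_rot: [2.303, 2.136, 0.0]
force: [0.6, 0.3, -0.3]
finger_gap: 0.008
finger_force: 0.0
```

```bash
python3 -c "
from h import *
a,b=shot('scene','scene14'),shot('side','side14'); plan()
C=np.array([.606,-.016]); g=np.radians(122.6)+1.6; P=np.array([.684,-.137])+.15*np.array([np.cos(g),np.sin(g)])
for n,c in (('scene',a),('side',b)):
  hsv=cv2.cvtColor(c['img'],cv2.COLOR_RGB2HSV)
  m=cv2.inRange(hsv,(100,60,60),(125,255,255)); k,l,s,ce=cv2.connectedComponentsWithStats(m); p=proj(c,(*C,.14))
  for i in range(1,k):
    if s[i,4]>30 and np.linalg.norm(ce[i]-p)<40: print(n,'cover',s[i],ce[i].round(1),'pred',p.round(1))
  m=cv2.inRange(hsv,(10,110,70),(28,255,255)); k,l,s,ce=cv2.connectedComponentsWithStats(m); p=proj(c,(*P,.235))
  for i in range(1,k):
    if np.linalg.norm(ce[i]-p)<15: print(n,'brass',s[i],ce[i].round(1),'pred',p.round(1))
# handle ends in both views -> level check
def hend(c):
  p=proj(c,(*C,.178)).astype(int); r=c['img'].max(2); m=np.zeros_like(r); m[p[1]-22:p[1]+22,p[0]-22:p[0]+22]=(r[p[1]-22:p[1]+22,p[0]-22:p[0]+22]<60)
  k,l,s,ce=cv2.connectedComponentsWithStats(m); i=1+np.argmin(np.linalg.norm(ce[1:]-p,axis=1)+1000*(s[1:,4]<20)); q=np.argwhere(l==i)[:,::-1]
  return q[q[:,1].argmin()],q[q[:,1].argmax()],s[i]
print(hend(a),hend(b)); u,v=hend(a),hend(b)
ey=np.array([.073,.997])
for c,n in ((a,'scene'),(b,'side')): print(n,[proj(c,(*(C+t*ey),.178)).round(1).tolist() for t in (-.04,.04)])
"
```

```text
now [ 0.3676 -0.053   0.2936] ya -4.3 t 30.25 F [0.1 0.3 0.8]
scene cover [ 208  176   53   44 1385] [232.4 196.5] pred [232.1 191.1]
scene brass [216 132   1   1   1] [216. 132.] pred [216.4 129.1]
side cover [ 214  163   48   42 1122] [238.8 183.5] pred [237.7 178.3]
(array([228, 177]), array([237, 197]), array([228, 177,  12,  21,  83], dtype=int32)) (array([242, 166]), array([231, 182]), array([230, 166,  15,  17,  78], dtype=int32))
scene [[226.9, 173.8], [237.0, 189.4]]
side [[244.3, 163.2], [230.7, 175.8]]
```

```bash
python3 -c "
from workcell import hand_in
print(hand_in())"
```

```text
the job is handed in; nothing more can be done
None
```

I swung the needle head to its stop, set the blue cover on the rim and clipped it at both sides, pressed the green button to its hard stop, and handed the job in at about 30 s; no verdict came back.

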